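# Load the setting punches into the travelling rack and lock them in

## Robot

A 7-joint arm with a two-finger parallel gripper is mounted at the origin on a cart in front of the work surface, level with it; the furniture and walls round the work are solid. World frame = base frame: x ahead of the robot, y to its left, z up, the work surface at z = 0. Lengths are in mm, angles in rad, forces in N, time in s.
With the tool pointing down it reaches from about 400 to 875 mm from the base axis. Payload 4.4 kg.
Tool frame: the origin (TCP) lies on the centre line of the jaws, within the pads' length; the fingertips stand 22 mm ahead of it and the grasp point (between the pads) lies 3 mm ahead of it; z points along the fingers, y is the direction in which the jaws open and shut (so a half turn about z gives the same grasp; the last joint's range is limited). The gripper opens to 85 mm and grips with 20 to 120 N. Pads are 22 mm wide; open, the fingers measure 114 mm over their backs; the gripper's body (76 mm by 85 mm) begins 54 mm behind the grasp point. The pads swing forward as they close: fully open they stand 13 mm farther back than shut.
Start: joints at [1.244, 0.628, 0.038, 1.517, -0.027, 0.996, -0.02], TCP at [167.631, -628.026, 253.313] pointing down, gripper open.
Joint ranges: [-3.06, 3.06], [-0.37, 2.12], [-1.25, 1.32], [0.18, 2.47], [-1.1, 4.24], [0.23, 1.98], [-2.94, 2.94]. Speed limits (rad/s): [2.57, 2.57, 3.14, 3.14, 3.14, 3.14, 3.14].

## Interface

Orientations are given as [roll, pitch, yaw] about the fixed x, y, z axes, in that order (R = Rz(yaw) Ry(pitch) Rx(roll)).
In Python, from cell import ctrl gives the robot as it stands. The module is installed in compiled form; this text tells all that it offers.
- The arm moves only by the tool step_arm, never from a script. Its argument "commands" is a list of rows, each a list of 7 numbers: the shift along the tool's x, y, z in mm, then the turn, a rotation vector about the tool's x, y, z in degrees, then the closure in counts, from 0 (fully open) to 255 (shut). A call has 1 to 8 rows; each row is the pose to reach, as a shift and turn from the pose commanded when the call began, along the tool's axes at that moment; what a row does not reach only later rows make up. A row lasts 1/10 s, in which the tool goes at most 50 mm and 8.59 degrees, less where a joint would pass 70% of its speed; a pose out of reach is approached as far as the arm can. A call with a gripper value outside its range is refused whole. The fingers move at their own pace and stop on an object; the grip force is fixed at half the most. Time passes only in rows, so rows that repeat a pose let the fingers close. It gives the time, the measured TCP pose, the force and the opening at its end, in the units of the state.
- ctrl.read_state(): the state, without advancing time (a new reading comes with each control period).
- ctrl.get_image(name): name is "scene" or "side" or "wrist"; returns the picture (420x560x3 uint8, red, green, blue); there is no depth.
- ctrl.camera_info(name): a dict with "vertical_fov" (degrees; the focal length in pixels is half the picture's height over the tangent of half this angle, whatever the lens; pixels are square), "cx", "cy" (the principal point, pixels), "rvec" (rotation vector, rad) and "tvec" (3), from world to camera coordinates, as OpenCV has them. Camera axes: x right, y down, z forward; pixel columns grow to the right and rows downward; lengths in mm; the calibration is good to about 2 mm. A picture is of the moment at which its call begins: read the wrist's pose just before it. camera_info takes no time and is no camera call; for the wrist camera it gives the pose at the moment of the call.
- ctrl.finish_job(): hands the job in, once; it reports no verdict.
Trained networks look in the newest picture that a camera, given by its name, has taken for a name from the list of things; names that differ only in an ending like _2 or _b are one class to them, and where a whole thing is asked for, a point or a joint stands for the part that bears it (a point fixed in the world has none). Each returns a list of dicts, best first, with "p" (0 to 1); they miss things now and then, are a little off and sometimes report something else, mostly with a low value. They report only what shows in the picture. A call takes as long as a camera call.
- ctrl.spot_in(thing, camera): "point" ([row, column] as shares, 0 to 1, of the picture: columns of its width, rows of its height, amid what is visible of it).
The state is a dict: "clock": time; "qpos": joint angles; "qd": joint speeds; "tau": joint torques, N m; "eef_pos": TCP position; "tool_rot": TCP orientation; "force": force on the tool from outside, world axes, zero at the start; "torque": the same for the moment, N m; "width": finger opening in mm.
Only numpy, scipy, OpenCV 4.12 (cv2) and the standard library are available. Lean on these libraries where they do the work, as an engineer would, in place of code of your own. Each camera call takes 0.05 s, during which the arm holds its last target. There are 200 camera calls.

## Task

Pack up the setting punches: lift the keeper bar off the travelling rack and lay it flat on the table, then put every punch from the grey stand into the rack, in the cup of its own colour. The collar has to go in under the notched shelf, so lean the punch towards the open front, put its foot into the cup at that slant and then swing it upright into its notch, foot right down on the bottom of the cup. When all of them stand home, lower the keeper bar back over the two pins until it lies flush on the cheeks, let go, and leave the tin and the small wooden block where they are.

Things in the scene. Friction and masses are not known exactly. Their poses are not given: they have to be found in the camera images.
- rack: travelling rack, fixed: wooden base 88 x 276 mm, 16 mm thick, with four coloured cups in a row (y = +90 red, +30 blue, -30 yellow, -90 green mm), and a notched aluminium shelf above them on a back panel and two end cheeks. Origin on the table below the middle of the row; x points from the open front (robot side) to the back, y to the left, z up
- shelf_front (a point): middle of the lower front edge of the rack's shelf, 115 mm over the table. The shelf is 8 mm thick and runs from 14 mm before the cups' row to 26 mm behind it; over each cup it has an 18 mm wide notch, open to the front, ending 8 mm behind the cup's centre
- keeper_seat (a point): midway between the two steel pins (8 mm diameter, 14 mm tall, coned tips), level with the cheek tops on which they stand, 123 mm over the table and 36 mm before the cups' row. Pins 126 mm to either side along the rack's y; cheeks 24 mm wide, inner faces 228 mm apart. The keeper's origin belongs here, its y along the rack's y
- stand: grey stand, fixed, 52 x 216 mm, top 84 mm high, with a row of four 18 mm holes along its y, 56 mm apart, in which the punches hang by their collars. Origin on the table under its centre, z up. Between the robot and the row of rack and stand the table is clear
- keeper: keeper bar, loose aluminium plate 42 (x) x 276 (y) x 8 mm, about 0.25 kg, same either way round, with an 11 mm hole 126 mm from the centre along y at each end; on the middle of its top a black upright grip tab, 30 (x) x 14 (y) mm, from 8 to 66 mm above the underside. Origin at the centre of the underside, z up; at the start it is fitted on the rack's pins
- punch_red: round setting punch with a red handle, 175 mm long, 0.13 kg; may be absent. Origin at the centre of its flat foot, z towards the handle: shank 14 mm diameter up to 82 mm, collar 30 mm diameter from 82 to 90, neck 10 mm diameter to 125, red handle 16 mm diameter from 125 to 175 mm. Starts upright in any hole of the stand, collar on its top
- seat_red (a point): bottom centre of the red cup in the rack, 16 mm over the table, where the red punch's foot belongs. Cup 26 mm high, inside radius 9 mm at the bottom flaring to 20 mm at the mouth. A seated punch has its collar under the shelf with 9 mm to spare, so it goes in only leaning some 20 to 30 degrees to the front, then stands freely
- punch_blue: round setting punch with a blue handle, 175 mm long, 0.13 kg; may be absent. Origin at the centre of its flat foot, z towards the handle: shank 14 mm diameter up to 82 mm, collar 30 mm diameter from 82 to 90, neck 10 mm diameter to 125, blue handle 16 mm diameter from 125 to 175 mm. Starts upright in any hole of the stand, collar on its top
- seat_blue (a point): bottom centre of the blue cup in the rack, 16 mm over the table, where the blue punch's foot belongs. Cup 26 mm high, inside radius 9 mm at the bottom flaring to 20 mm at the mouth. A seated punch has its collar under the shelf with 9 mm to spare, so it goes in only leaning some 20 to 30 degrees to the front, then stands freely
- punch_yellow: round setting punch with a yellow handle, 175 mm long, 0.13 kg; may be absent. Origin at the centre of its flat foot, z towards the handle: shank 14 mm diameter up to 82 mm, collar 30 mm diameter from 82 to 90, neck 10 mm diameter to 125, yellow handle 16 mm diameter from 125 to 175 mm. Starts upright in any hole of the stand, collar on its top
- seat_yellow (a point): bottom centre of the yellow cup in the rack, 16 mm over the table, where the yellow punch's foot belongs. Cup 26 mm high, inside radius 9 mm at the bottom flaring to 20 mm at the mouth. A seated punch has its collar under the shelf with 9 mm to spare, so it goes in only leaning some 20 to 30 degrees to the front, then stands freely
- punch_green: round setting punch with a green handle, 175 mm long, 0.13 kg; may be absent. Origin at the centre of its flat foot, z towards the handle: shank 14 mm diameter up to 82 mm, collar 30 mm diameter from 82 to 90, neck 10 mm diameter to 125, green handle 16 mm diameter from 125 to 175 mm. Starts upright in any hole of the stand, collar on its top
- seat_green (a point): bottom centre of the green cup in the rack, 16 mm over the table, where the green punch's foot belongs. Cup 26 mm high, inside radius 9 mm at the bottom flaring to 20 mm at the mouth. A seated punch has its collar under the shelf with 9 mm to spare, so it goes in only leaning some 20 to 30 degrees to the front, then stands freely
- tin: bystander: round grey tin 58 mm diameter, 23 mm high, origin under its centre
- block: bystander: small wooden block with a bracelet on it, 60 x 53 x 29 mm, origin under its centre

How it is judged:
By the outcome, as a careful person would: the job done as asked, in the order asked, and still so for the second after the job is handed in, with the robot touching nothing.
Of punch_red, punch_blue, punch_yellow, punch_green only 3 to 4 are there at a start; the rules pass over those that are not, and their reading is None.
At some moment in a run one of keeper may be knocked a few centimetres aside while the robot is not near it.
It also fails if it takes over 208 s, if anything falls off the work surface, if the arm or the gripper's body presses on something with over 40 N, if the wrist force passes 120 N, or if a joint passes its speed limit or range.

## Working session

There is one attempt and no reset: what is moved stays moved. The work goes in short steps, Python scripts to look and compute and a tool call to move; the robot and the scene stay as the last step left them, time stands still between calls to the robot, and variables do not carry over. Pictures are saved under pics/ and viewed, and the job is handed in when it is done.

Besides the shell and the picture viewer there is one more tool, called after "Request:" as name([rows], argument=value, ...), one row to a line, values as JSON. step_arm: Moves the arm, as the interface text tells. Its arguments: {"type":"object","properties":{"commands":{"type":"array"}},"required":["commands"]}

```bash
mkdir -p pics; cat > h.py <<'E'
import numpy as np, cv2
from scipy.spatial.transform import Rotation as R
from cell import ctrl
def cam(n):
    i=ctrl.camera_info(n); f=210/np.tan(np.radians(i['vertical_fov'])/2)
    K=np.array([[f,0,i['cx']],[0,f,i['cy']],[0,0,1]]); return K,cv2.Rodrigues(np.array(i['rvec'],float))[0],np.array(i['tvec'],float)
def proj(n,P,c=None):
    K,Rm,t=c or cam(n); q=(np.atleast_2d(P)@Rm.T+t)@K.T; return q[:,:2]/q[:,2:]
def ray(n,uv,z,c=None):
    K,Rm,t=c or cam(n); d=Rm.T@np.linalg.solve(K,[uv[0],uv[1],1]); o=-Rm.T@t; return o+d*(z-o[2])/d[2]
def snap(n,fn):
    im=ctrl.get_image(n); cv2.imwrite('pics/'+fn,im[:,:,::-1]); return im
def spot(t,n):
    return [(round(d['p'],2),round(d['point'][1]*560,1),round(d['point'][0]*420,1)) for d in ctrl.spot_in(t,n)[:3]]
E
python3 - <<'E'
from h import *
s=ctrl.read_state(); print(s['clock'],s['eef_pos'],s['tool_rot'],s['width'])
for n in('scene','side','wrist'):
    snap(n,n+'0.png'); c=cam(n); print(n,-c[1].T@c[2],c[1][2])
for n in('scene','side'):
    for t in['rack','shelf_front','keeper_seat','stand','keeper','punch_red','punch_blue','punch_yellow','punch_green','seat_red','seat_green','tin','block']: print(n,t,spot(t,n))
E
```

```text
0.0 [ 167.46668619 -627.4350283   252.37280735] [-3.13963855e+00  2.56356038e-05  2.60803871e-01] 85.27081146186855
scene [-47.05665621 445.30819756 700.57491038] [ 0.60216705 -0.4903639  -0.63003023]
side [220.94392639 828.25988626 552.63331737] [ 0.29124065 -0.83899974 -0.45962846]
wrist [ 238.55803619 -608.95590995  373.8260779 ] [-0.27806711 -0.07219483 -0.95784476]
scene rack [(0.66, 201.1, 236.6)]
scene shelf_front [(0.57, 199.7, 234.9)]
scene keeper_seat [(0.85, 199.9, 232.5)]
scene stand [(0.73, 306.7, 197.7)]
scene keeper [(0.86, 194.6, 209.3), (0.3, 200.0, 233.0), (0.2, 302.3, 179.9)]
scene punch_red [(0.67, 318.9, 179.6)]
scene punch_blue [(0.69, 332.5, 170.7)]
scene punch_yellow [(0.77, 301.8, 182.5)]
scene punch_green [(0.69, 284.2, 184.9)]
scene seat_red [(0.52, 199.5, 209.3)]
scene seat_green [(0.86, 197.1, 235.2)]
scene tin [(0.96, 186.2, 307.4)]
scene block [(0.6, 385.8, 207.9)]
side rack [(0.67, 190.7, 260.3)]
side shelf_front [(0.77, 190.9, 260.1)]
side keeper_seat [(0.77, 189.1, 256.3), (0.42, 202.7, 222.9), (0.24, 244.1, 328.7)]
side stand [(0.8, 269.2, 206.0)]
side keeper [(0.7, 203.9, 221.4), (0.24, 189.1, 261.2)]
side punch_red [(0.8, 278.9, 170.1), (0.5, 190.0, 260.3)]
side punch_blue [(0.77, 285.0, 163.8)]
side punch_yellow [(0.71, 273.3, 180.3), (0.68, 191.3, 259.8)]
side punch_green [(0.73, 191.2, 258.7), (0.52, 268.3, 179.5)]
side seat_red [(0.85, 186.9, 259.4)]
side seat_green [(0.96, 190.6, 262.1)]
side tin [(0.73, 191.6, 259.4), (0.59, 246.0, 327.4), (0.23, 280.1, 178.3)]
side block [(0.84, 341.7, 195.4)]
```

```bash
python3 - <<'E'
import cv2
for n in('scene','side'):
    im=cv2.imread(f'pics/{n}0.png')
    c=im[120:360,110:410]; cv2.imwrite(f'pics/{n}0z.png',cv2.resize(c,None,fx=2.5,fy=2.5,interpolation=cv2.INTER_CUBIC))
E
```

```text
(no output)
```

View pics/scene0z.png

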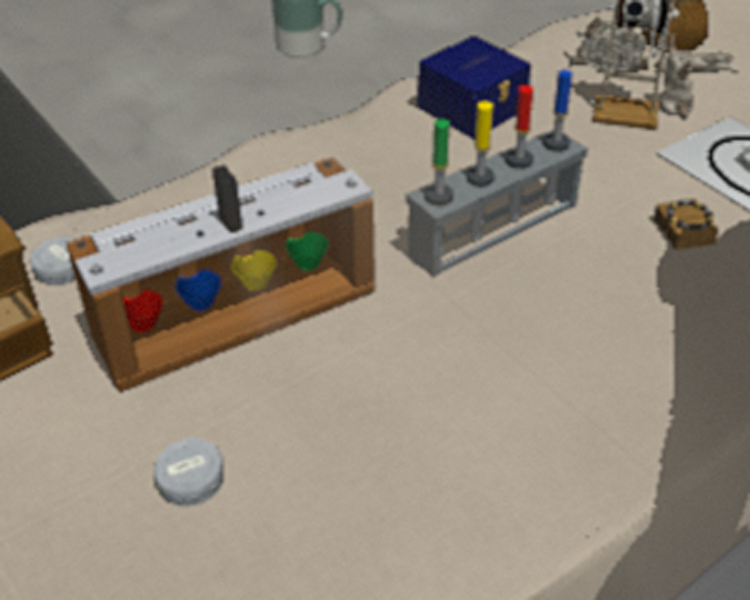

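View pics/side0z.png

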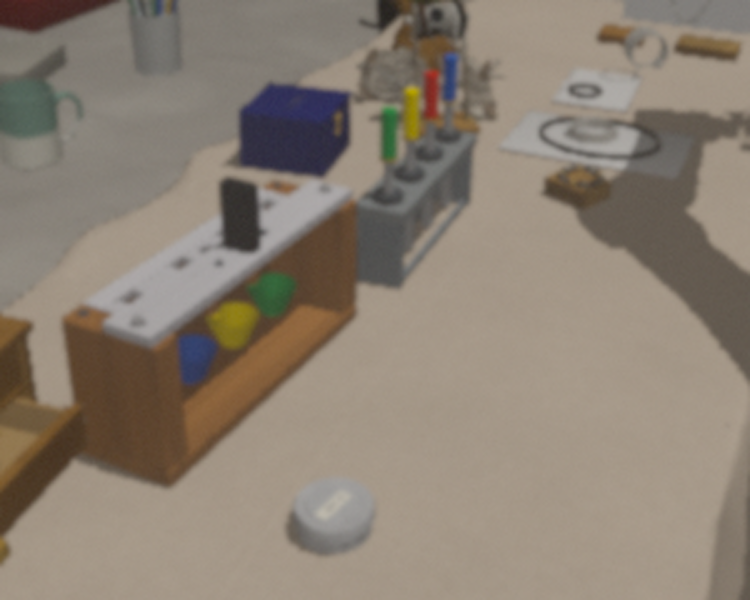

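View pics/wrist0.png

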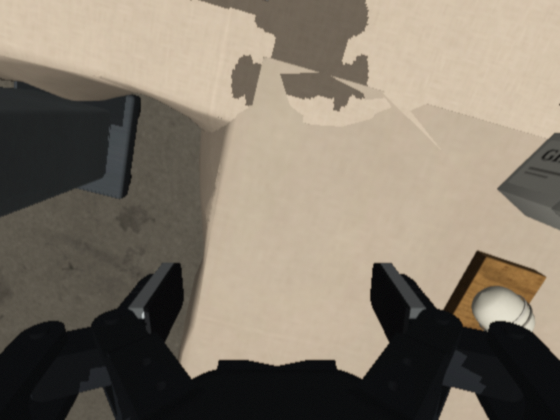

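The scene holds all four punches. In the stand, from left to right, they are green, yellow, red and blue. The keeper is on its pins, at about (148,227) and (250,193) in the scene view. Next I fit the rack and stand poses.

```bash
python3 - <<'E'
from h import *
from scipy.optimize import least_squares
Z=lambda p:np.array(p)/2.5+[110,120]
C={n:cam(n) for n in('scene','side')}
def W(p,L): c,s=np.cos(p[2]),np.sin(p[2]); L=np.array(L,float); return np.c_[p[0]+c*L[:,0]-s*L[:,1],p[1]+s*L[:,0]+c*L[:,1],L[:,2]]
def fit(L,ob,x0):
    f=lambda p:np.concatenate([(proj(n,W(p,L),C[n])-Z(o)).ravel() for n,o in ob.items()])
    r=least_squares(f,x0); print(r.x.round(3),np.abs(r.fun).max().round(2),r.fun.round(1)); return r.x
fit([(-36,126,135),(-36,-126,135)],{'scene':[(96,267),(351,183)],'side':[(137,321),(325,188)]},[600,0,0])
fit([(0,84,175),(0,28,175),(0,-28,175),(0,-84,175)],{'scene':[(442,124),(484,105),(524,89),(564,74)],'side':[(389,111),(412,90),(432,73),(450,58)]},[600,-300,0])
for n,o in(('scene',(189,463)),('side',(334,492))): print('tin',ray(n,Z(o),23,C[n]))
for n,o in(('scene',(687,212)),('side',(578,182))): print('block',ray(n,Z(o),29,C[n]))
E
```

```text
[ 6.44798e+02  1.37796e+02 -1.20000e-01] 1.75 [-1.8  0.6 -0.8 -0.3  0.7 -1.5  1.  -1.5]
[ 5.72511e+02 -1.62857e+02 -1.10000e-02] 1.13 [-0.8  0.2 -0.3  0.7  0.2  0.4 -0.3 -0.1  0.5 -1.1  0.  -0.4  0.  -0.6
  0.2 -1.1]
tin [473.75181369 269.40546616  23.        ]
tin [478.63625195 264.06131166  23.        ]
block [ 440.67542223 -334.07095456   29.        ]
block [ 434.97493147 -304.2358624    29.        ]
```

```bash
cat >> h.py <<'E'
def down(yaw,lean=0):
    """tool pointing down, tool x along rack-x of given yaw; lean deg = punch leaning to front"""
    return R.from_euler('xyz',[np.pi,0,yaw])*R.from_euler('y',lean,degrees=True) if False else R.from_euler('z',yaw)*R.from_euler('y',-lean,degrees=True)*R.from_euler('x',np.pi)
def rel(targets):
    """targets: (pos, Rot) world; print shift/rotvec rows relative to now"""
    s=ctrl.read_state(); p=np.array(s['eef_pos']); r0=R.from_euler('xyz',s['tool_rot'])
    for q,r in targets:
        print(np.r_[r0.inv().apply(np.array(q)-p),np.degrees((r0.inv()*r).as_rotvec())].round(1).tolist())
def st():
    s=ctrl.read_state(); print('t',s['clock'],'pos',np.round(s['eef_pos'],1),'rot',np.round(s['tool_rot'],4),'w',round(s['width'],1),'F',np.round(s['force'],1))
E
python3 - <<'E'
from h import *
print(down(0,24).apply([0,0,1]))
rel([((580,140,300),down(-.12))])
E
```

```text
[ 4.06736643e-01 -1.22464680e-16 -9.13545458e-01]
[596.4, -635.7, -46.7, 0.0, -0.0, 21.8]
```

Request:
step_arm([
  [596, -636, -47, 0, 0, 21.8, 0],
  [596, -636, -47, 0, 0, 21.8, 0],
  [596, -636, -47, 0, 0, 21.8, 0],
  [596, -636, -47, 0, 0, 21.8, 0],
  [596, -636, -47, 0, 0, 21.8, 0],
  [596, -636, -47, 0, 0, 21.8, 0],
  [596, -636, -47, 0, 0, 21.8, 0],
  [596, -636, -47, 0, 0, 21.8, 0],
])

```text
clock: 2.25
eef_pos: [357.2, -274.3, 275.3]
tool_rot: [3.141, -0.001, -0.12]
force: [0.6, 0.4, 0.4]
width: 85.5
```

```bash
python3 - <<'E'
from h import *
st(); snap('wrist','w1.png'); rel([((580,140,300),down(-.12))])
E
```

```text
t 2.25 pos [ 357.2 -274.3  275.3] rot [ 3.1412e+00 -1.0000e-03 -1.1990e-01] w 85.5 F [0.6 0.4 0.4]
[173.1, -426.9, -21.7, -0.3, -0.1, 0.7]
```

View pics/w1.png

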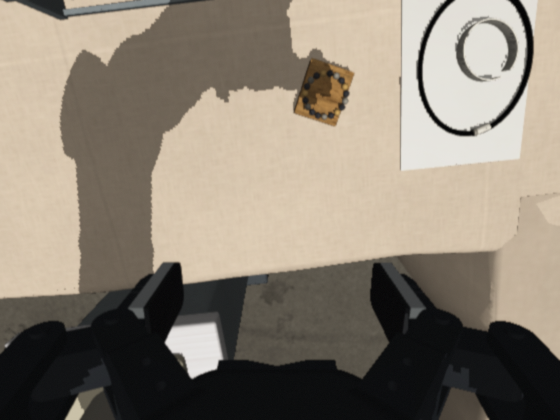

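The wrist view shows the block at (325,92). I carry on to the rack.

Request:
step_arm([
  [173, -427, -22, 0, 0, 0.7, 0],
  [173, -427, -22, 0, 0, 0.7, 0],
  [173, -427, -22, 0, 0, 0.7, 0],
  [173, -427, -22, 0, 0, 0.7, 0],
  [173, -427, -22, 0, 0, 0.7, 0],
  [173, -427, -22, 0, 0, 0.7, 0],
  [173, -427, -22, 0, 0, 0.7, 0],
  [173, -427, -22, 0, 0, 0.7, 0],
])

```text
clock: 3.1
eef_pos: [550.4, 75.4, 294.3]
tool_rot: [3.142, -0.001, -0.132]
force: [0.4, -0.7, -0.1]
width: 85.5
```

```bash
python3 - <<'E'
from h import *
st(); snap('wrist','w2.png'); rel([((580,140,300),down(-.12))])
E
```

```text
t 3.1 pos [550.4  75.4 294.3] rot [ 3.1416e+00 -6.0000e-04 -1.3180e-01] w 85.5 F [ 0.4 -0.7 -0.1]
[19.0, -56.7, -4.8, -0.5, -0.3, -0.1]
```

View pics/w2.png

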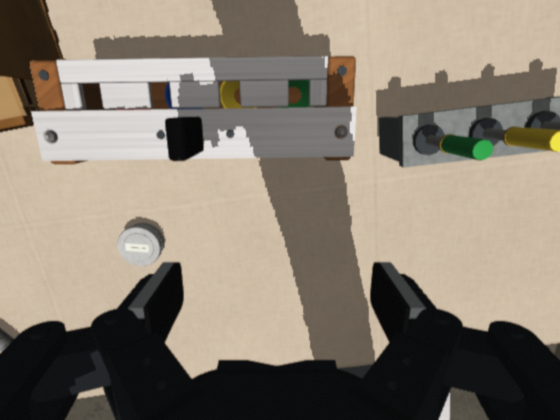

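The wrist view shows the keeper pins at about (51,136) and (341,131), the tab near (183,138) and the tin at (140,243).

```bash
python3 - <<'E'
from h import *
a=ray('wrist',(51,136.5),135);b=ray('wrist',(341,131.5),135)
print(a,b,np.linalg.norm(a-b)); d=a-b; yaw=-np.arctan2(d[0],d[1]); m=(a+b)/2
c,s=np.cos(yaw),np.sin(yaw); print('yaw',yaw,'seat',m,'rack',m+36*np.array([c,s,0]))
print('tab',ray('wrist',(185,139),189))
for k,P in dict(front=(-57,138,131),fr=(-57,-138,131),cheekBack=(28,138,123),shelf=(26,114,123)).items():
    o=m[:2]+np.array([c*(P[0]+36)-s*P[1],s*(P[0]+36)+c*P[1]]); print(k,proj('wrist',[*o,P[2]]).round(1))
im=cv2.imread('pics/w2.png'); cv2.imwrite('pics/w2z.png',cv2.resize(im[40:180,10:370],None,fx=2.2,fy=2.2,interpolation=cv2.INTER_CUBIC))
E
```

```text
[631.03045622 274.71158829 135.        ] [604.85571809  25.80639481 135.        ] 250.27767030955474
yaw -0.1047743856386822 seat [617.94308716 150.25899155 135.        ] rack [653.74566976 146.49401095 135.        ]
tab [617.09953578 143.64790946 189.        ]
front [[ 44.9 160.4]]
fr [[353.8 155.4]]
cheekBack [[29.3 58.4]]
shelf [[57.9 60.4]]
```

View pics/w2z.png

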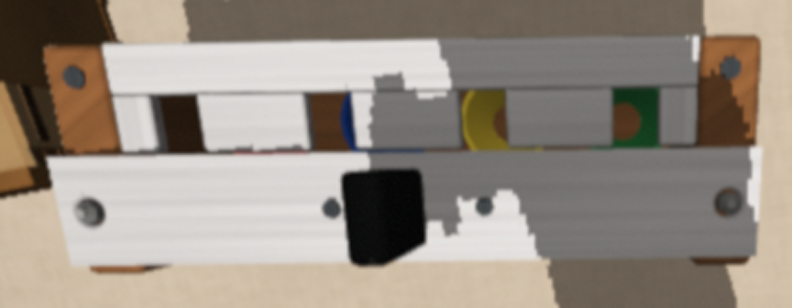

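```bash
python3 - <<'E'
from h import *
r=down(-.105)
rel([((618,150,260),r),((618,150,168),r)])
E
```

```text
[55.3, -70.9, 35.5, -0.5, -0.3, -0.9]
[54.8, -70.1, 127.5, -0.5, -0.3, -0.9]
```

Request:
step_arm([
  [55, -71, 36, 0, 0, -1.5, 0],
  [55, -71, 36, 0, 0, -1.5, 0],
  [55, -71, 36, 0, 0, -1.5, 0],
  [55, -71, 80, 0, 0, -1.5, 0],
  [55, -71, 127, 0, 0, -1.5, 0],
  [55, -71, 127, 0, 0, -1.5, 0],
  [55, -71, 127, 0, 0, -1.5, 0],
])

```text
clock: 3.85
eef_pos: [613.3, 136.1, 167.3]
tool_rot: [3.141, 0.001, -0.106]
force: [-0.2, 0.2, 0.1]
width: 85.5
```

```bash
python3 - <<'E'
from h import *
st(); snap('wrist','w3.png'); rel([((618,150,168),down(-.105))])
E
```

```text
t 3.85 pos [613.3 136.1 167.3] rot [ 3.141e+00  1.000e-03 -1.063e-01] w 85.5 F [-0.2  0.2  0.1]
[1.9, -13.8, 0.9, -0.0, -0.1, -0.1]
```

View pics/w3.png

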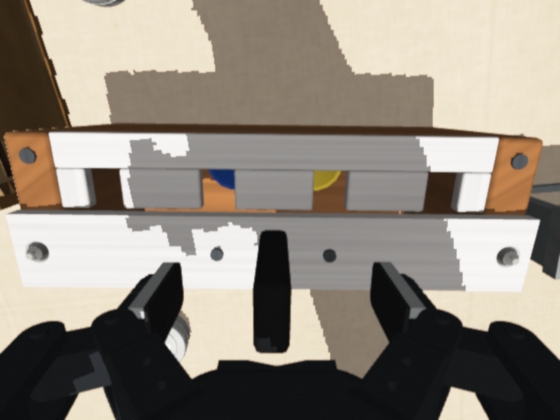

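```bash
cat >> h.py <<'E'
def rackfit(uvL,uvR,z=135,n='wrist'):
    a=ray(n,uvL,z);b=ray(n,uvR,z); d=a-b; yaw=-np.arctan2(d[0],d[1]); m=(a+b)/2
    print('len',np.linalg.norm(d).round(1),'yaw',yaw.round(4),'seat',m.round(1),'rack',(m+36*np.array([np.cos(yaw),np.sin(yaw),0])).round(1))
E
python3 - <<'E'
from h import *
st(); im=snap('wrist','w4.png'); st()
rackfit((37,252),(508,257)); print('tab',ray('wrist',(273,265),160))
cv2.imwrite('pics/w4z.png',cv2.resize(cv2.cvtColor(im[220:300],cv2.COLOR_RGB2BGR)[:,:130],None,fx=4,fy=4)); cv2.imwrite('pics/w4y.png',cv2.resize(cv2.cvtColor(im[220:300],cv2.COLOR_RGB2BGR)[:,430:],None,fx=4,fy=4))
E
```

```text
t 3.9 pos [614.6 136.5 168.9] rot [-3.1409e+00 -2.6000e-03 -1.0630e-01] w 85.4 F [-0.4  0.4  1. ]
t 3.95 pos [615.2 136.8 169.7] rot [-3.1401 -0.0043 -0.1062] w 85.3 F [ 0. -0.  0.]
len 250.7 yaw -0.1174 seat [615.9 138.9 135. ] rack [651.6 134.7 135. ]
tab [622.226722   137.67262302 160.        ]
```

View pics/w4z.png

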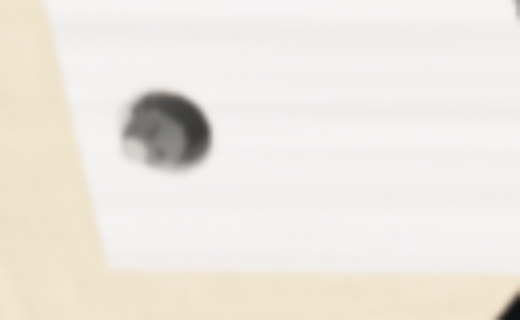

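View pics/w4y.png

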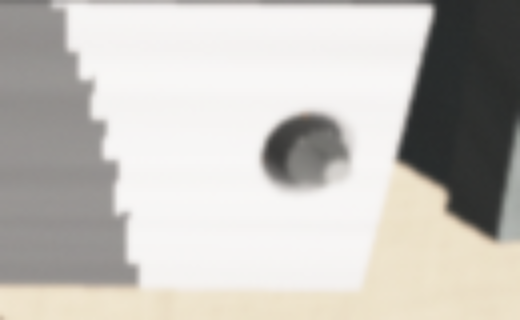

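```bash
python3 - <<'E'
from h import *
rackfit((41.2,252.5),(507,257.5),131);rackfit((33.7,257),(513.7,262),137)
st()
r=down(-.117)
rel([((615,138.7,168),r)])
E
```

```text
len 254.4 yaw -0.1175 seat [613.7 138.3 131. ] rack [649.4 134.1 131. ]
len 253.4 yaw -0.1172 seat [613.9 138.4 137. ] rack [649.6 134.2 137. ]
t 3.95 pos [615.2 136.8 169.7] rot [-3.1401 -0.0043 -0.1062] w 85.3 F [ 0. -0.  0.]
[-0.4, -1.9, 1.7, -0.1, -0.2, 0.6]
```

Request:
step_arm([
  [-1, -2, 2, 0, 0, 0.6, 0],
  [-1, -2, 2, 0, 0, 0.6, 0],
  [-1, -2, 2, 0, 0, 0.6, 255],
  [-1, -2, 2, 0, 0, 0.6, 255],
  [-1, -2, 2, 0, 0, 0.6, 255],
  [-1, -2, 2, 0, 0, 0.6, 255],
  [-1, -2, 2, 0, 0, 0.6, 255],
  [-1, -2, 2, 0, 0, 0.6, 255],
])

```text
clock: 4.75
eef_pos: [612.8, 138.9, 165.0]
tool_rot: [-3.142, -0.0, -0.116]
force: [0.3, -0.2, 0.5]
width: 13.6
```

```bash
python3 - <<'E'
from h import *
st(); snap('wrist','w5.png')
E
```

```text
t 4.75 pos [612.8 138.9 165. ] rot [-3.1416e+00 -3.0000e-04 -1.1640e-01] w 13.6 F [ 0.3 -0.2  0.5]
```

View pics/w5.png

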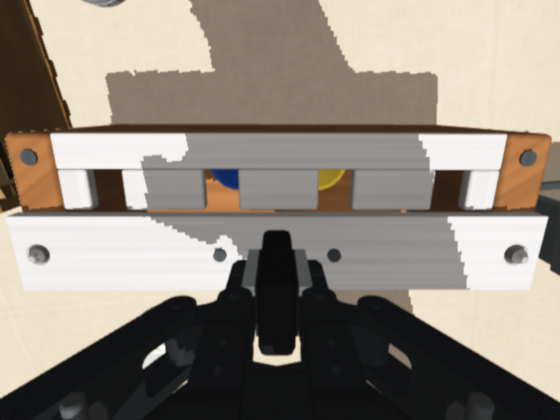

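The tab is gripped: width 13.6 mm, tab centred between the jaws in the wrist view. Now I plan the lift and lay-down.

```bash
python3 - <<'E'
from h import *
rackfit((38.5,254),(515.5,255),131)
print(ray('side',(395,330),0))
r=down(-.117)
rel([((612.8,138.9,240),r),((455,-10,240),r),((455,-10,70),r),((455,-10,44),r)])
E
```

```text
len 252.7 yaw -0.1188 seat [613.4 138.6 131. ] rack [649.2 134.3 131. ]
[223.65747106 171.48572503   0.        ]
[0.0, -0.0, -75.0, 0.0, -0.0, 0.0]
[-139.4, 166.2, -75.0, 0.0, -0.0, 0.0]
[-139.5, 166.2, 95.0, 0.0, -0.0, 0.0]
[-139.5, 166.2, 121.0, 0.0, -0.0, 0.0]
```

Request:
step_arm([
  [0, 0, -25, 0, 0, 0, 255],
  [0, 0, -50, 0, 0, 0, 255],
  [0, 0, -75, 0, 0, 0, 255],
  [-35, 42, -75, 0, 0, 0, 255],
  [-70, 83, -75, 0, 0, 0, 255],
  [-105, 125, -75, 0, 0, 0, 255],
  [-139, 166, -75, 0, 0, 0, 255],
  [-139, 166, -75, 0, 0, 0, 255],
])

```text
clock: 5.6
eef_pos: [449.9, -13.7, 239.3]
tool_rot: [3.139, 0.006, -0.121]
force: [-0.6, 0.1, -2.4]
width: 13.3
```

Request:
step_arm([
  [0, 0, 0, 0, 0, 0, 255],
  [0, 0, 45, 0, 0, 0, 255],
  [0, 0, 90, 0, 0, 0, 255],
  [0, 0, 130, 0, 0, 0, 255],
  [0, 0, 160, 0, 0, 0, 255],
  [0, 0, 180, 0, 0, 0, 255],
  [0, 0, 189, 0, 0, 0, 255],
  [0, 0, 189, 0, 0, 0, 255],
])

```text
clock: 6.4
eef_pos: [456.7, -8.1, 49.2]
tool_rot: [-3.14, 0.0, -0.115]
force: [-0.4, 0.1, -3.0]
width: 13.2
```

```bash
python3 - <<'E'
from h import *
st(); snap('wrist','w6.png');snap('side','s6.png'); st()
E
```

```text
t 6.4 pos [456.7  -8.1  49.2] rot [-3.1403e+00  3.0000e-04 -1.1480e-01] w 13.2 F [-0.4  0.1 -3. ]
t 6.5 pos [456.5  -8.5  49.9] rot [-3.1396 -0.     -0.1145] w 13.0 F [ 0.7 -0.1 -3.7]
```

View pics/s6.png

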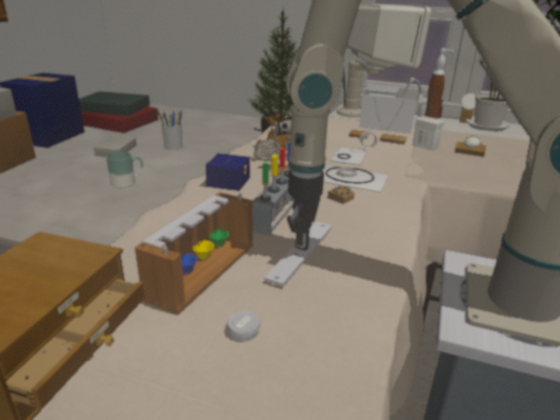

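The keeper is held just above the clear table, in front of the stand and rack. I lower it the last bit and release.

Request:
step_arm([
  [0, 0, 3, 0, 0, 0, 255],
  [0, 0, 6, 0, 0, 0, 255],
  [0, 0, 7, 0, 0, 0, 255],
  [0, 0, 7, 0, 0, 0, 255],
])

```text
clock: 6.9
eef_pos: [456.0, -9.3, 43.9]
tool_rot: [-3.141, -0.001, -0.116]
force: [-0.2, -0.9, -2.1]
width: 13.0
```

Request:
step_arm([
  [0, 0, 1.5, 0, 0, 0, 255],
  [0, 0, 1.5, 0, 0, 0, 255],
])

```text
clock: 7.1
eef_pos: [455.5, -9.6, 42.4]
tool_rot: [-3.142, -0.0, -0.116]
force: [-0.5, 0.9, -2.2]
width: 13.3
```

Request:
step_arm([
  [0, 0, 1.5, 0, 0, 0, 255],
  [0, 0, 1.5, 0, 0, 0, 255],
  [0, 0, 1.5, 0, 0, 0, 255],
])

```text
clock: 7.4
eef_pos: [455.6, -9.7, 41.9]
tool_rot: [3.141, -0.001, -0.116]
force: [-1.7, -0.4, 9.8]
width: 13.4
```

Request:
step_arm([
  [0, 0, 0, 0, 0, 0, 0],
  [0, 0, 0, 0, 0, 0, 0],
  [0, 0, 0, 0, 0, 0, 0],
  [0, 0, -45, 0, 0, 0, 0],
  [0, 0, -90, 0, 0, 0, 0],
  [0, 0, -140, 0, 0, 0, 0],
  [0, 0, -190, 0, 0, 0, 0],
  [0, 0, -240, 0, 0, 0, 0],
])

```text
clock: 8.2
eef_pos: [454.7, -9.8, 282.9]
tool_rot: [-3.141, 0.0, -0.116]
force: [2.3, -0.5, -0.2]
width: 85.4
```

```bash
python3 - <<'E'
from h import *
rel([((510,-160,290),down(-.02))])
E
```

```text
[72.3, 142.7, -7.2, -0.0, 0.0, -5.5]
```

Request:
step_arm([
  [72, 143, -7, 0, 0, -5.5, 0],
  [72, 143, -7, 0, 0, -5.5, 0],
  [72, 143, -7, 0, 0, -5.5, 0],
  [72, 143, -7, 0, 0, -5.5, 0],
  [72, 143, -7, 0, 0, -5.5, 0],
  [72, 143, -7, 0, 0, -5.5, 0],
])

```text
clock: 8.8
eef_pos: [509.7, -158.5, 287.6]
tool_rot: [-3.14, 0.001, -0.019]
force: [0.1, 0.0, -1.0]
width: 85.5
```

```bash
python3 - <<'E'
from h import *
st(); snap('wrist','w7.png'); st()
im=cv2.imread('pics/w7.png'); cv2.imwrite('pics/w7z.png',cv2.resize(im[0:240],None,fx=1.4,fy=1.4,interpolation=cv2.INTER_CUBIC))
for c in('green','yellow','red','blue'): print(c,spot('punch_'+c,'wrist'))
E
```

```text
t 8.8 pos [ 509.7 -158.5  287.6] rot [-3.1402e+00  1.1000e-03 -1.8700e-02] w 85.5 F [ 0.1  0.  -1. ]
t 8.85 pos [ 509.7 -157.9  287.8] rot [-3.1403e+00  9.0000e-04 -1.7400e-02] w 85.5 F [-0.5  0.2 -0.3]
green [(0.8, 185.4, 117.5)]
yellow [(0.72, 252.7, 117.8), (0.71, 159.7, 211.9)]
red [(0.77, 316.0, 120.8)]
blue [(0.61, 379.5, 121.9)]
```

View pics/w7.png

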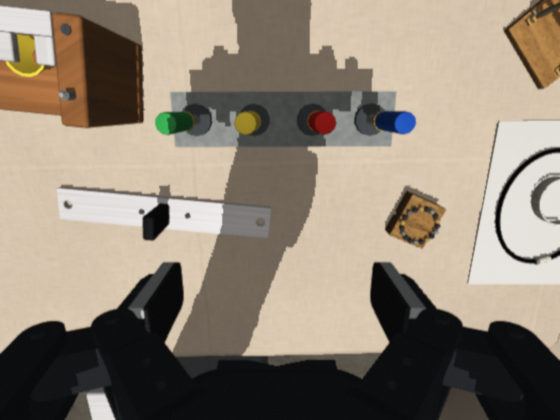

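The view shows the handle tops at green (163,123), yellow (247,121), red (323,121) and blue (404,122). The keeper lies flat on the table.

```bash
python3 - <<'E'
from h import *
c=cam('wrist'); P=[]
for u in((163.5,123.5),(246,121.5),(324,121.5),(406,122)): P.append(ray('wrist',u,177,c)); print(P[-1].round(1))
P=np.array(P); d=P[0]-P[3]; print(P.mean(0).round(1), 'yaw',-np.arctan2(d[0],d[1]), np.linalg.norm(d))
m=P.mean(0)
for u in((64,203),(261.5,222.5)): print('hole',ray('wrist',u,8,c).round(1))
E
```

```text
[576.6 -80.4 177. ]
[ 576.9 -138.5  177. ]
[ 575.9 -193.2  177. ]
[ 574.5 -250.7  177. ]
[ 576.  -165.7  177. ] yaw -0.012265275823873314 170.2529148474297
hole [473.7 119.4   8. ]
hole [ 442.2 -137.4    8. ]
```

```bash
cat >> h.py <<'E'
YAW=-.118; RACK=np.array([649.3,134.2,0]); RZ=R.from_euler('z',YAW)
STAND={'green':(577,-81.5),'yellow':(576.3,-137.5),'red':(575.6,-193.5),'blue':(575,-249.5)}
CUP=dict(red=90,blue=30,yellow=-30,green=-90)
def tcp(f,lean,L):
    """foot f in rack coords -> (pos,Rot)"""
    t=np.radians(lean); a=np.array([-np.sin(t),0,np.cos(t)]); return RACK+RZ.apply(np.array(f)+L*a), down(YAW,lean)
def foot(L):
    s=ctrl.read_state(); r=R.from_euler('xyz',s['tool_rot']); f=np.array(s['eef_pos'])+L*r.apply([0,0,1]); return RZ.inv().apply(f-RACK), RZ.inv().apply(-r.apply([0,0,1]))
def pick(c,h=155):
    x,y=STAND[c]; rel([((x,y,240),down(YAW)),((x,y,h),down(YAW))])
E
python3 - <<'E'
from h import *
st(); pick('green')
E
```

```text
t 9.05 pos [ 510.1 -158.7  288.1] rot [-3.1415  0.     -0.0178] w 85.3 F [-0.1 -0.1  0.3]
[65.5, -78.4, 48.1, -0.0, 0.0, 5.7]
[65.5, -78.4, 133.1, -0.0, 0.0, 5.7]
```

Request:
step_arm([
  [65.5, -78.5, 48, 0, 0, 5.7, 120],
  [65.5, -78.5, 48, 0, 0, 5.7, 120],
  [65.5, -78.5, 48, 0, 0, 5.7, 120],
  [65.5, -78.5, 48, 0, 0, 5.7, 120],
  [65.5, -78.5, 90, 0, 0, 5.7, 120],
  [65.5, -78.5, 128, 0, 0, 5.7, 120],
  [65.5, -78.5, 133, 0, 0, 5.7, 120],
  [65.5, -78.5, 133, 0, 0, 5.7, 120],
])

```text
clock: 9.85
eef_pos: [576.7, -84.6, 155.4]
tool_rot: [3.14, 0.001, -0.121]
force: [-0.9, 0.5, 0.6]
width: 45.5
```

```bash
python3 - <<'E'
from h import *
st(); snap('wrist','w8.png')
E
```

```text
t 9.85 pos [576.7 -84.6 155.4] rot [ 3.1402e+00  7.0000e-04 -1.2090e-01] w 45.5 F [-0.9  0.5  0.6]
```

View pics/w8.png

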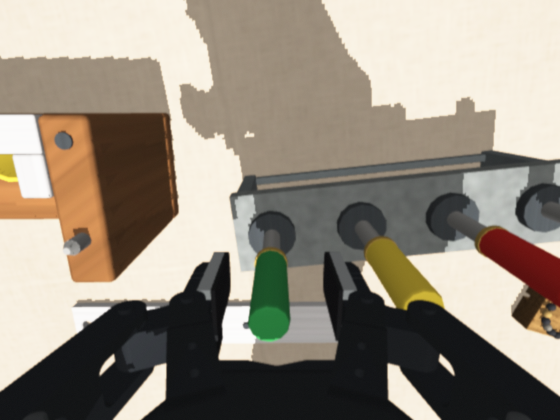

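The green handle sits between the jaws at (270,322), about 2 mm off centre. I shift that much and close.

Request:
step_arm([
  [0, -2, 0, 0, 0, 0, 120],
  [0, -2, 0, 0, 0, 0, 255],
  [0, -2, 0, 0, 0, 0, 255],
  [0, -2, 0, 0, 0, 0, 255],
  [0, -2, 0, 0, 0, 0, 255],
  [0, -2, 0, 0, 0, 0, 255],
])

```text
clock: 10.5
eef_pos: [577.7, -81.4, 155.6]
tool_rot: [3.141, -0.001, -0.12]
force: [-1.0, -1.9, 4.8]
width: 14.7
```

```bash
cat >> h.py <<'E'
def go(c,L):
    s=ctrl.read_state(); p=np.array(s['eef_pos']); y=CUP[c]
    print('L',L); A=lambda d,l=24:tcp((1.5-d*np.sin(np.radians(l)),y,19+d*np.cos(np.radians(l))),l,L)
    rel([(p+[0,0,130],down(YAW)),tcp((-110,y,130),0,L),A(110),A(60),A(0),tcp((0,y,18),0,L)])
E
python3 - <<'E'
from h import *
st(); go('green',ctrl.read_state()['eef_pos'][2]-2)
E
```

```text
t 10.5 pos [577.7 -81.4 155.6] rot [ 3.1409e+00 -7.0000e-04 -1.2000e-01] w 14.7 F [-1.  -1.9  4.8]
L 153.64479353910502
[0.1, 0.1, -130.0, 0.0, -0.0, -0.1]
[-64.5, -132.4, -128.1, 0.0, -0.0, -0.1]
[-60.2, -132.4, -104.3, 0.1, 24.0, -0.1]
[-39.9, -132.5, -58.6, 0.1, 24.0, -0.1]
[-15.6, -132.5, -3.8, 0.1, 24.0, -0.1]
[45.4, -132.7, -16.1, 0.0, -0.0, -0.1]
```

Request:
step_arm([
  [0, 0, -30, 0, 0, 0, 255],
  [0, 0, -70, 0, 0, 0, 255],
  [0, 0, -110, 0, 0, 0, 255],
  [-10, -10, -128, 0, 0, 0, 255],
  [-30, -45, -128, 0, 0, 0, 255],
  [-50, -90, -128, 0, 0, 0, 255],
  [-64, -132, -128, 0, 0, 0, 255],
  [-62, -132, -116, 0, 8, 0, 255],
])

```text
clock: 11.3
eef_pos: [533.9, 65.1, 272.2]
tool_rot: [-3.134, -0.145, -0.113]
force: [0.3, -0.8, -2.0]
width: 14.4
```

```bash
cat >> h.py <<'E'
def ins(c,L):
    y=CUP[c]; st(); f,a=foot(L); print('foot',f.round(1),'lean',np.degrees(np.arctan2(-a[0],a[2])).round(1),'side',np.degrees(a[1]).round(1))
    A=lambda d,l=24:tcp((1.5-d*np.sin(np.radians(l)),y,19+d*np.cos(np.radians(l))),l,L)
    rel([A(110),A(60),A(30),A(0)])
E
python3 - <<'E'
from h import *
ins('green',153.6); snap('scene','sc9.png')
im=cv2.imread('pics/sc9.png'); cv2.imwrite('pics/sc9z.png',cv2.resize(im[130:300,120:360],None,fx=3,fy=3,interpolation=cv2.INTER_CUBIC))
E
```

```text
t 11.3 pos [533.9  65.1 272.2] rot [-3.134  -0.1453 -0.113 ] w 14.4 F [ 0.3 -0.8 -2. ]
foot [-84.2 -80.9 120.2] lean 8.3 side -0.5
[-1.1, 7.9, 12.3, -0.5, 15.7, 0.2]
[12.4, 8.4, 60.5, -0.5, 15.7, 0.2]
[20.5, 8.7, 89.3, -0.5, 15.7, 0.2]
[28.6, 9.0, 118.2, -0.5, 15.7, 0.2]
```

View pics/sc9z.png

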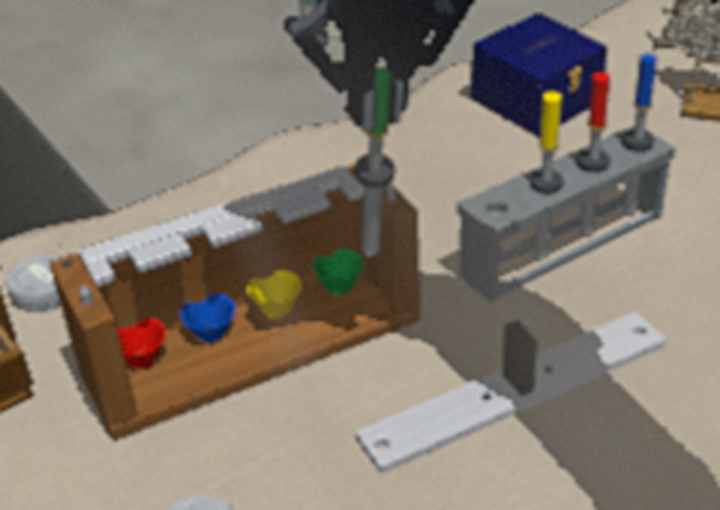

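Green is held upright in front of the rack, and the notches, cups and keeper on the table are all visible. Now I lean to 24° at the pre-insert point.

Request:
step_arm([
  [-1, 8, 12, 0, 8, 0, 255],
  [-1, 8, 12, 0, 15.7, 0, 255],
  [-1, 8, 12, 0, 15.7, 0, 255],
  [-1, 8, 12, 0, 15.7, 0, 255],
])

```text
clock: 11.75
eef_pos: [531.7, 49.4, 259.2]
tool_rot: [3.139, -0.412, -0.118]
force: [1.1, 0.4, -1.1]
width: 14.4
```

```bash
python3 - <<'E'
from h import *
snap('wrist','w10.png'); ins('green',153.6)
E
```

```text
t 11.8 pos [532.9  49.6 259.6] rot [ 3.1408 -0.4135 -0.1195] w 14.4 F [ 1.2 -0.4 -1.5]
foot [-43.9 -98.  119. ] lean 23.7 side 0.1
[-0.1, -7.8, -0.2, 0.1, 0.3, -0.1]
[0.2, -7.8, 49.8, 0.1, 0.3, -0.1]
[0.4, -7.9, 79.8, 0.1, 0.3, -0.1]
[0.5, -7.9, 109.8, 0.1, 0.3, -0.1]
```

View pics/w10.png

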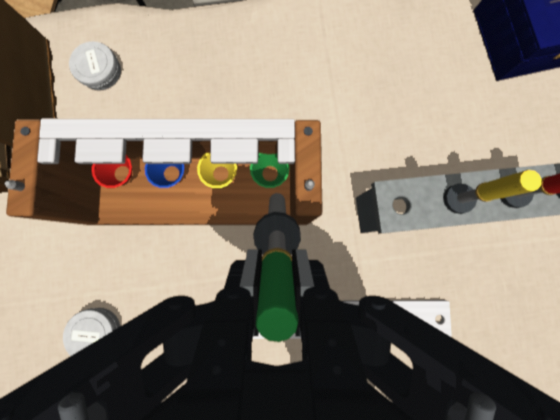

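```bash
python3 - <<'E'
from h import *
for c in CUP:
    w=RACK+RZ.apply([0,CUP[c],16]); m=RACK+RZ.apply([0,CUP[c],42]); print(c,proj('wrist',[w,m]).round(1).tolist())
print('pins',proj('wrist',[RACK+RZ.apply([-36,126,137]),RACK+RZ.apply([-36,-126,137])]).round(1).tolist())
im=cv2.imread('pics/w10.png'); cv2.imwrite('pics/w10z.png',cv2.resize(im[110:230,0:330],None,fx=2.4,fy=2.4,interpolation=cv2.INTER_CUBIC))
E
```

```text
red [[122.8, 175.3], [112.0, 170.3]]
blue [[171.8, 175.2], [164.5, 170.2]]
yellow [[220.9, 175.1], [217.0, 170.0]]
green [[269.9, 174.9], [269.4, 169.9]]
pins [[8.2, 185.8], [310.1, 185.0]]
```

View pics/w10z.png

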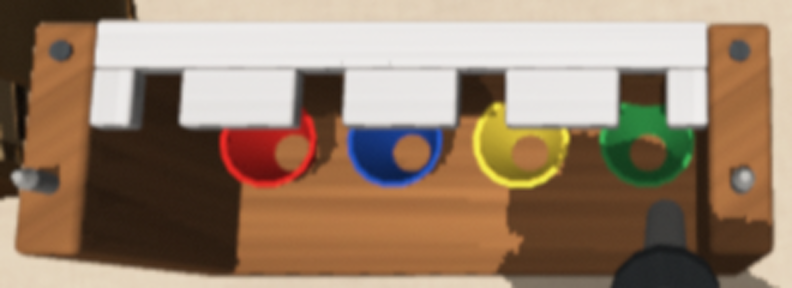

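The cup bottoms match the model to within about 1 px. I nudge the rack x by +0.7 mm, correct sideways and descend along the slant.

Request:
step_arm([
  [0.5, -8, 0, 0, 0.3, 0, 255],
  [0.5, -8, 0, 0, 0.3, 0, 255],
  [0.5, -8, 25, 0, 0.3, 0, 255],
  [0.5, -8, 50, 0, 0.3, 0, 255],
  [1, -8, 75, 0, 0.3, 0, 255],
  [1, -8, 80, 0, 0.3, 0, 255],
  [1, -8, 80, 0, 0.3, 0, 255],
])

```text
clock: 12.5
eef_pos: [569.9, 52.7, 192.2]
tool_rot: [3.14, -0.407, -0.122]
force: [-0.9, 1.2, -1.1]
width: 14.5
```

```bash
sed -i 's/649.3,134.2,0/650,134.4,0/' h.py; python3 - <<'E'
from h import *
ins('green',153.6); snap('wrist','w11.png')
E
```

```text
t 12.5 pos [569.9  52.7 192.2] rot [ 3.1398 -0.407  -0.1217] w 14.5 F [-0.9  1.2 -1.1]
foot [ -9.1 -91.   51.2] lean 23.3 side 0.2
[-6.1, -0.3, -76.2, 0.2, 0.7, -0.2]
[-5.5, -0.4, -26.2, 0.2, 0.7, -0.2]
[-5.2, -0.5, 3.8, 0.2, 0.7, -0.2]
[-4.8, -0.6, 33.8, 0.2, 0.7, -0.2]
```

View pics/w11.png

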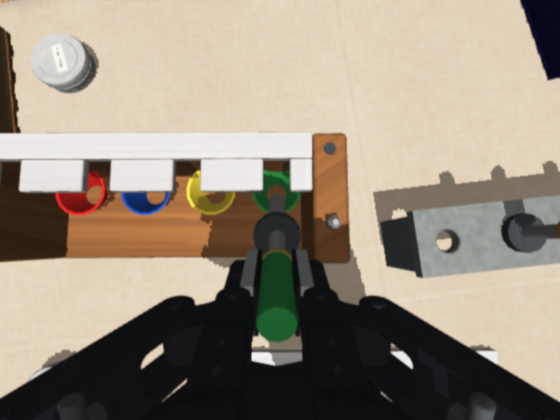

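Request:
step_arm([
  [-4, 0, 3, 0, 0.7, 0, 255],
  [-4, 0, 12, 0, 0.7, 0, 255],
  [-4, 0, 20, 0, 0.7, 0, 255],
  [-4, 0, 26, 0, 0.7, 0, 255],
  [-4, 0, 26, 0, 0.7, 0, 255],
])

```text
clock: 13.05
eef_pos: [582.6, 52.6, 177.9]
tool_rot: [3.134, -0.398, -0.116]
force: [-0.4, -0.2, -2.3]
width: 14.5
```

```bash
python3 - <<'E'
from h import *
ins('green',153.6); snap('wrist','w12.png')
E
```

```text
t 13.05 pos [582.6  52.6 177.9] rot [ 3.1342 -0.3978 -0.1158] w 14.5 F [-0.4 -0.2 -2.3]
foot [  2.2 -90.1  36.3] lean 22.8 side 0.4
[-12.9, 1.5, -94.3, 0.4, 1.2, 0.1]
[-11.9, 1.1, -44.3, 0.4, 1.2, 0.1]
[-11.2, 0.9, -14.3, 0.4, 1.2, 0.1]
[-10.6, 0.7, 15.7, 0.4, 1.2, 0.1]
```

View pics/w12.png

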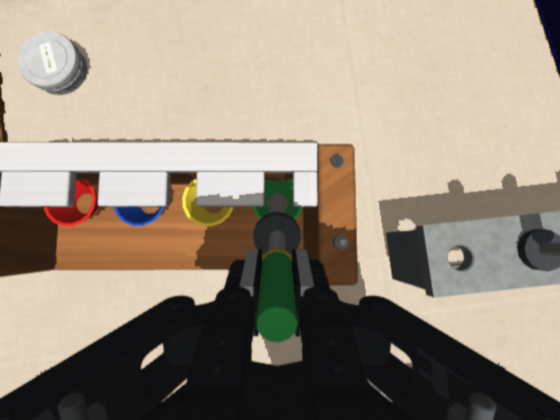

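```bash
python3 - <<'E'
from h import *
s=ctrl.read_state(); print(np.round(s['qpos'],3),np.round(s['qd'],3)); ins('green',153.6)
E
```

```text
[-0.114  0.532 -0.139  2.124  1.083  0.233 -2.941] [-0.004 -0.01  -0.002  0.009 -0.001 -0.001 -0.   ]
t 13.1 pos [582.4  52.7 178.1] rot [ 3.1342 -0.3979 -0.1157] w 14.7 F [-0.5  0.1 -1. ]
foot [  2.  -90.1  36.5] lean 22.8 side 0.4
[-12.7, 1.4, -94.0, 0.4, 1.2, 0.1]
[-11.7, 1.1, -44.0, 0.4, 1.2, 0.1]
[-11.1, 0.9, -14.0, 0.4, 1.2, 0.1]
[-10.4, 0.7, 16.0, 0.4, 1.2, 0.1]
```

```bash
python3 - <<'E'
from h import *
rel([tcp((-6,-90,37),20,153.6),tcp((-2,-90,26),20,153.6),tcp((-0.5,-90,20),20,153.6)])
E
```

```text
[0.3, 0.9, -3.4, 0.4, -2.8, 0.1]
[-0.2, 0.8, 8.3, 0.4, -2.8, 0.1]
[-1.2, 0.8, 14.4, 0.4, -2.8, 0.1]
```

```bash
cat >> h.py <<'E'
def app(p,r,row): return p+r.apply(row[:3]), r*R.from_rotvec(np.radians(row[3:6]))
def relto(p,r0,targets):
    for q,r in targets: print(np.r_[r0.inv().apply(np.array(q)-p),np.degrees((r0.inv()*r).as_rotvec())].round(1).tolist())
E
python3 - <<'E'
from h import *
p,r=np.array([532.9,49.6,259.6]),R.from_euler('xyz',[3.1408,-.4135,-.1195])
p,r=app(p,r,[1,-8,80,0,.3,0]); p,r=app(p,r,[-4,0,26,0,.7,0]); print(p,r.as_euler('xyz'))
relto(p,r,[tcp((-6,-90,37),20,153.6),tcp((-2,-90,26),20,153.6),tcp((-0.5,-90,20),20,153.6)])
E
```

```text
[573.53951775  52.69314695 161.35831632] [ 3.14079376 -0.43095329 -0.11948477]
[15.4, -0.1, -14.9, 0.1, -4.7, -0.1]
[14.4, -0.2, -3.2, 0.1, -4.7, -0.1]
[13.3, -0.2, 2.8, 0.1, -4.7, -0.1]
```

Request:
step_arm([
  [15, 0, -15, 0, -4.7, 0, 255],
  [15, 0, -15, 0, -4.7, 0, 255],
  [15, 0, -15, 0, -4.7, 0, 255],
  [15, 0, -15, 0, -4.7, 0, 255],
])

```text
clock: 13.5
eef_pos: [589.8, 51.1, 197.8]
tool_rot: [3.134, -0.316, -0.117]
force: [-0.8, 0.4, -1.3]
width: 14.6
```

```bash
python3 - <<'E'
from h import *
s=ctrl.read_state(); print(np.round(s['qpos'],3)); ins('green',153.6)
E
```

```text
[ 0.103  0.541 -0.423  2.014  0.824  0.453 -2.643]
t 13.5 pos [589.8  51.1 197.8] rot [ 3.134  -0.3164 -0.1173] w 14.6 F [-0.8  0.4 -1.3]
foot [ -2.2 -90.9  51.8] lean 18.1 side 0.4
[-33.7, 0.7, -76.3, 0.4, 5.9, 0.1]
[-28.6, 0.4, -26.5, 0.4, 5.9, 0.1]
[-25.5, 0.1, 3.3, 0.4, 5.9, 0.1]
[-22.4, -0.1, 33.2, 0.4, 5.9, 0.1]
```

```bash
python3 - <<'E'
from h import *
rel([tcp((-8,-90,42),21,153.6),tcp((-1,-90,23),21,153.6)])
E
```

```text
[-16.3, 0.1, 7.7, 0.4, 2.9, 0.0]
[-15.6, -0.0, 28.0, 0.4, 2.9, 0.0]
```

Request:
step_arm([
  [-8, 0, 4, 0, 1.5, 0, 255],
  [-16, 0, 8, 0, 2.9, 0, 255],
  [-16, 0, 8, 0, 2.9, 0, 255],
  [-16, 0, 16, 0, 2.9, 0, 255],
  [-16, 0, 22, 0, 2.9, 0, 255],
  [-16, 0, 22, 0, 2.9, 0, 255],
])

```text
clock: 14.1
eef_pos: [582.2, 52.5, 171.3]
tool_rot: [3.134, -0.366, -0.116]
force: [-1.1, -0.8, -1.0]
width: 15.0
```

```bash
python3 - <<'E'
from h import *
s=ctrl.read_state(); print(np.round(s['qpos'],3)); ins('green',153.6)
rel([tcp((-0.5,-90,20),21,153.6)])
snap('wrist','w13.png');im=snap('side','s13.png'); cv2.imwrite('pics/s13z.png',cv2.resize(im[170:320,120:330,::-1],None,fx=3,fy=3))
E
```

```text
[-0.049  0.552 -0.224  2.101  1.027  0.284 -2.874]
t 14.1 pos [582.2  52.5 171.3] rot [ 3.1339 -0.366  -0.116 ] w 15.0 F [-1.1 -0.8 -1. ]
foot [ -2.7 -90.4  27.9] lean 21.0 side 0.4
[-13.2, 1.3, -99.8, 0.4, 3.0, 0.1]
[-10.5, 1.0, -49.9, 0.4, 3.0, 0.1]
[-8.9, 0.8, -19.9, 0.4, 3.0, 0.1]
[-7.4, 0.6, 10.0, 0.4, 3.0, 0.1]
[-0.8, 0.6, 8.2, 0.4, 0.0, 0.1]
```

View pics/s13z.png

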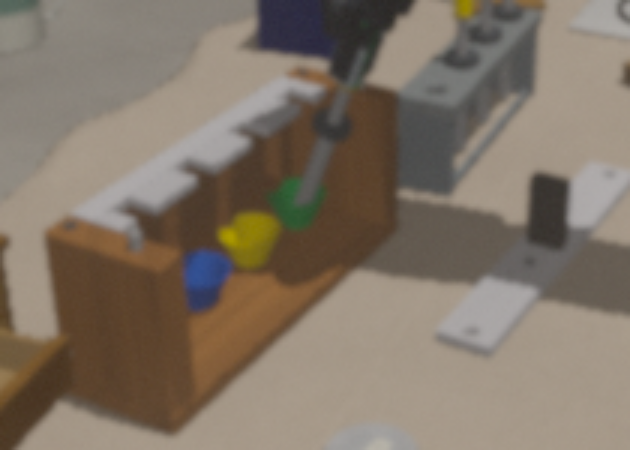

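View pics/w13.png

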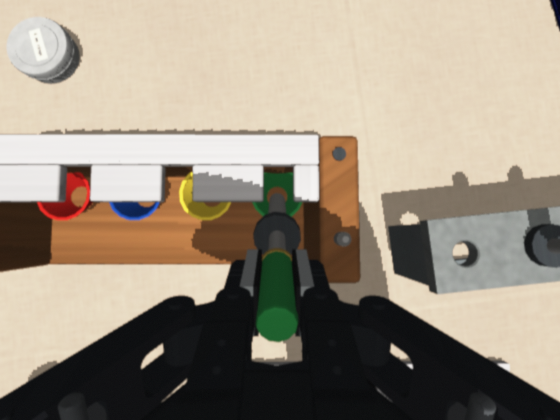

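The foot is in the green cup, leaning 21°, with the collar in front of the shelf. I lower it and swing it upright.

```bash
cat >> h.py <<'E'
def swing(c,L,l0=21):
    y=CUP[c]; rel([tcp((-0.5,y,20.5),l0,L),tcp((0,y,20),14,L),tcp((0,y,19.5),7,L),tcp((0,y,18.5),0,L),tcp((0,y,16.5),0,L)])
E
python3 - <<'E'
from h import *
swing('green',153.6)
E
```

```text
[-0.9, 0.7, 8.3, 0.4, -0.0, 0.1]
[18.1, 0.7, 10.1, 0.4, -7.0, 0.1]
[36.4, 0.7, 14.0, 0.4, -14.0, 0.0]
[53.9, 0.7, 20.6, 0.4, -21.0, 0.0]
[53.2, 0.7, 22.4, 0.4, -21.0, 0.0]
```

Request:
step_arm([
  [-1, 0.7, 5, 0, 0, 0, 255],
  [-1, 0.7, 8, 0, 0, 0, 255],
  [-1, 0.7, 8, 0, 0, 0, 255],
  [9, 0.7, 9, 0.2, -3.5, 0, 255],
  [18, 0.7, 10, 0.4, -7, 0, 255],
  [27, 0.7, 12, 0.4, -10.5, 0, 255],
  [27, 0.7, 12, 0.4, -10.5, 0, 255],
])

```text
clock: 14.9
eef_pos: [614.3, 47.4, 171.3]
tool_rot: [-3.139, -0.187, -0.121]
force: [1.0, -0.6, -1.8]
width: 14.6
```

```bash
python3 - <<'E'
from h import *
s=ctrl.read_state(); print(np.round(s['qpos'],3)); ins('green',153.6);swing('green',153.6)
snap('wrist','w14.png')
E
```

```text
[ 0.208  0.665 -0.553  1.857  0.701  0.628 -2.468]
t 14.9 pos [614.3  47.4 171.3] rot [-3.1389 -0.1865 -0.1213] w 14.6 F [ 1.  -0.6 -1.8]
foot [  3.2 -90.3  20.4] lean 10.7 side -0.1
[-62.7, -0.6, -101.9, -0.1, 13.3, -0.2]
[-51.1, -0.6, -53.2, -0.1, 13.3, -0.2]
[-44.2, -0.5, -24.0, -0.1, 13.3, -0.2]
[-37.3, -0.5, 5.2, -0.1, 13.3, -0.2]
[-31.1, -0.5, 1.7, -0.1, 10.3, -0.2]
[-12.1, -0.6, 0.0, -0.1, 3.3, -0.2]
[6.5, -0.6, 0.6, -0.1, -3.7, -0.2]
[25.0, -0.7, 3.9, -0.1, -10.7, -0.2]
[24.6, -0.7, 5.9, -0.1, -10.7, -0.2]
```

View pics/w14.png

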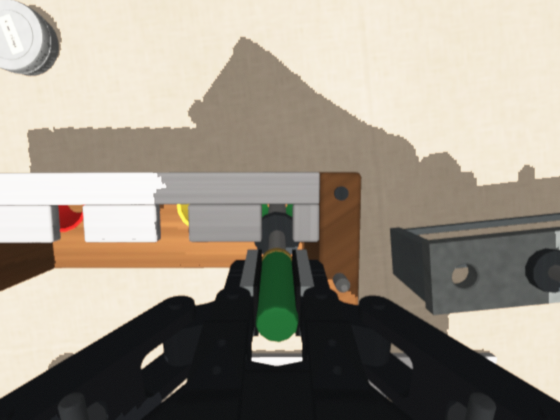

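The collar is passing under the shelf and the neck is centred in the green notch. I continue the swing.

Request:
step_arm([
  [6, -0.6, 0.6, 0, -3.7, 0, 255],
  [15, -0.6, 2, 0, -7, 0, 255],
  [25, -0.6, 4, 0, -10.7, 0, 255],
  [25, -0.6, 4, 0, -10.7, 0, 255],
  [24.5, -0.6, 5.5, 0, -10.7, 0, 255],
  [24.5, -0.6, 5.5, 0, -10.7, 0, 255],
])

```text
clock: 15.55
eef_pos: [635.5, 46.4, 169.9]
tool_rot: [3.14, 0.001, -0.115]
force: [2.2, -1.2, -1.1]
width: 14.9
```

```bash
python3 - <<'E'
from h import *
ins('green',153.6);swing('green',153.6)
snap('wrist','w15.png')
E
```

```text
t 15.55 pos [635.5  46.4 169.9] rot [ 3.1401e+00  6.0000e-04 -1.1480e-01] w 14.9 F [ 2.2 -1.2 -1.1]
foot [ -4.1 -89.3  16.3] lean -0.0 side 0.1
[-101.8, 0.7, -89.8, 0.0, 24.0, 0.2]
[-81.4, 0.7, -44.1, 0.0, 24.0, 0.2]
[-69.2, 0.7, -16.7, 0.0, 24.0, 0.2]
[-57.0, 0.7, 10.7, 0.0, 24.0, 0.2]
[-51.5, 0.7, 6.1, 0.0, 21.0, 0.2]
[-33.2, 0.8, 0.9, 0.1, 14.0, 0.2]
[-14.7, 0.9, -2.0, 0.1, 7.0, 0.2]
[4.0, 0.9, -2.2, 0.1, 0.0, 0.2]
[4.0, 0.9, -0.2, 0.1, 0.0, 0.2]
```

View pics/w15.png

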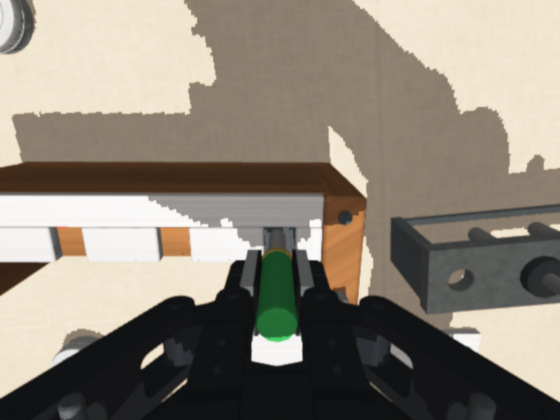

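Request:
step_arm([
  [4, 0.7, -1, 0, 0, 0, 255],
  [4, 0.7, -0.5, 0, 0, 0, 255],
  [4, 0.7, 0, 0, 0, 0, 255],
  [4, 0.7, 1, 0, 0, 0, 255],
  [4, 0.7, 1, 0, 0, 0, 255],
])

```text
clock: 16.1
eef_pos: [639.8, 45.3, 169.6]
tool_rot: [3.141, 0.003, -0.116]
force: [-1.3, -0.6, 4.1]
width: 14.7
```

```bash
python3 - <<'E'
from h import *
ins('green',153.6)
im=snap('side','s16.png'); cv2.imwrite('pics/s16z.png',cv2.resize(im[150:320,120:330,::-1],None,fx=3,fy=3)); st()
E
```

```text
t 16.1 pos [639.8  45.3 169.6] rot [ 3.1415e+00  3.0000e-03 -1.1650e-01] w 14.7 F [-1.3 -0.6  4.1]
foot [ -0.1 -89.7  16. ] lean -0.2 side 0.0
[-106.3, 0.1, -89.9, -0.0, 24.2, 0.1]
[-85.9, 0.2, -44.3, -0.0, 24.2, 0.1]
[-73.6, 0.2, -16.9, -0.0, 24.2, 0.1]
[-61.3, 0.2, 10.5, -0.0, 24.2, 0.1]
t 16.15 pos [639.8  45.2 169.6] rot [ 3.1415e+00  3.1000e-03 -1.1650e-01] w 14.8 F [-0.7 -1.   5.2]
```

View pics/s16z.png

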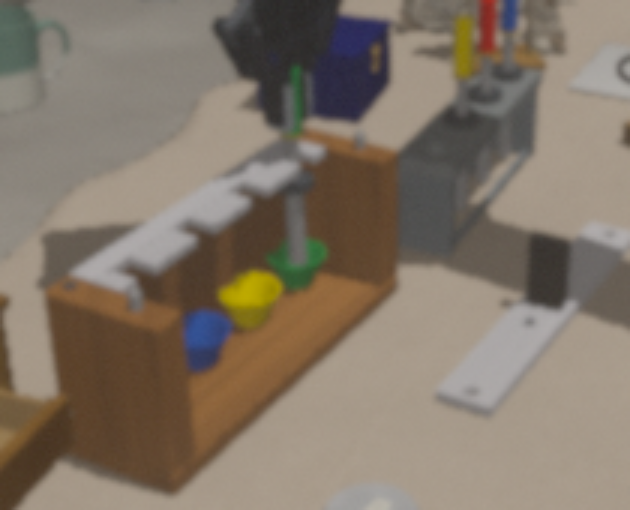

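Green is seated: the foot reads 16.0 mm and there is light contact. I release and head for yellow.

```bash
python3 - <<'E'
from h import *
pick('yellow')
E
```

```text
[-42.0, 188.9, -70.2, 0.0, 0.2, 0.1]
[-41.7, 188.9, 14.8, 0.0, 0.2, 0.1]
```

Request:
step_arm([
  [0, 0, 0, 0, 0, 0, 120],
  [0, 0, 0, 0, 0, 0, 120],
  [0, 0, 0, 0, 0, 0, 120],
  [0, 0, -40, 0, 0, 0, 120],
  [0, 0, -85, 0, 0, 0, 120],
  [0, 0, -85, 0, 0, 0, 120],
])

```text
clock: 16.75
eef_pos: [643.6, 46.8, 260.1]
tool_rot: [-3.138, -0.008, -0.117]
force: [0.7, 0.2, 0.6]
width: 45.5
```

```bash
python3 - <<'E'
from h import *
st(); pick('yellow'); im=snap('side','s17.png'); cv2.imwrite('pics/s17z.png',cv2.resize(im[150:320,120:330,::-1],None,fx=3,fy=3))
E
```

```text
t 16.75 pos [643.6  46.8 260.1] rot [-3.1376 -0.0076 -0.1166] w 45.5 F [0.7 0.2 0.6]
[-45.5, 191.0, 19.0, -0.2, -0.4, 0.1]
[-46.2, 191.3, 104.0, -0.2, -0.4, 0.1]
```

View pics/s17z.png

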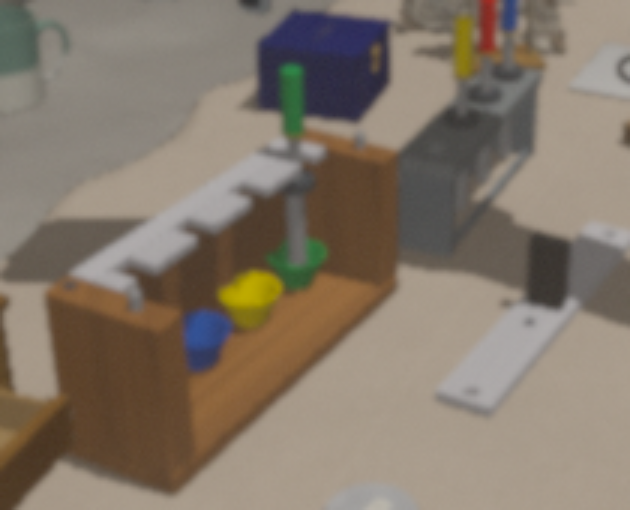

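Green stands home. To keep joint 6 off its limit, I'll grip the next punches with the tool pre-tilted by 8°.

```bash
cat >> h.py <<'E'
PRE=8
def tcp(f,lean,L):
    t=np.radians(lean); a=np.array([-np.sin(t),0,np.cos(t)]); return RACK+RZ.apply(np.array(f)+L*a), down(YAW,lean-PRE)
def foot(L):
    s=ctrl.read_state(); r=R.from_euler('xyz',s['tool_rot'])*R.from_euler('y',PRE,degrees=True); z=r.apply([0,0,1]); return RZ.inv().apply(np.array(s['eef_pos'])+L*z-RACK), RZ.inv().apply(-z)
def pick(c,h=155):
    x,y=STAND[c]; q=down(YAW,-PRE); rel([((x,y,240),q),((x,y,h),q)])
def go(c,L):
    p=np.array(ctrl.read_state()['eef_pos']); y=CUP[c]; st()
    rel([(p+[0,0,130],down(YAW,-PRE)),tcp((-110,y,130),0,L),tcp((-80,y,125),12,L),tcp((-45,y,120),23,L)])
def ins(c,L,l=23):
    y=CUP[c]; st(); f,a=foot(L); print('foot',f.round(1),'lean',np.degrees(np.arctan2(-a[0],a[2])).round(1),'side',np.degrees(a[1]).round(1)); print('q',np.round(ctrl.read_state()['qpos'],2))
    A=lambda d:tcp((0.5-d*np.sin(np.radians(l)),y,20.5+d*np.cos(np.radians(l))),l,L)
    rel([A(110),A(60),A(20),A(0)])
def swing(c,L):
    y=CUP[c]; rel([tcp((0,y,20),15,L),tcp((0,y,19.5),7,L),tcp((0,y,18.5),0,L),tcp((0,y,15.5),0,L)])
E
python3 - <<'E'
from h import *
st(); pick('yellow')
E
```

```text
t 16.8 pos [642.1  46.  257.2] rot [-3.1395 -0.0033 -0.1165] w 45.2 F [-0.7  0.8 -1.3]
[-44.1, 189.9, 16.6, -0.1, -8.2, 0.1]
[-44.3, 190.1, 101.6, -0.1, -8.2, 0.1]
```

Request:
step_arm([
  [-42, 189, 10, 0, -8.2, 0, 120],
  [-42, 189, 15, 0, -8.2, 0, 120],
  [-42, 189, 15, 0, -8.2, 0, 120],
  [-42, 189, 15, 0, -8.2, 0, 120],
  [-42, 189, 15, 0, -8.2, 0, 120],
  [-42, 189, 15, 0, -8.2, 0, 120],
  [-42, 189, 15, 0, -8.2, 0, 120],
])

```text
clock: 17.5
eef_pos: [576.6, -136.1, 238.6]
tool_rot: [-3.14, 0.147, -0.114]
force: [0.1, 0.4, 0.2]
width: 45.2
```

```bash
python3 - <<'E'
from h import *
snap('wrist','w18.png'); st(); pick('yellow'); 
E
```

```text
t 17.55 pos [ 576.9 -135.8  238.8] rot [-3.14    0.1462 -0.1136] w 45.2 F [0.3 0.7 1. ]
[-0.5, 1.8, -1.2, -0.1, 0.4, 0.3]
[11.8, 1.9, 82.9, -0.1, 0.4, 0.3]
```

View pics/w18.png

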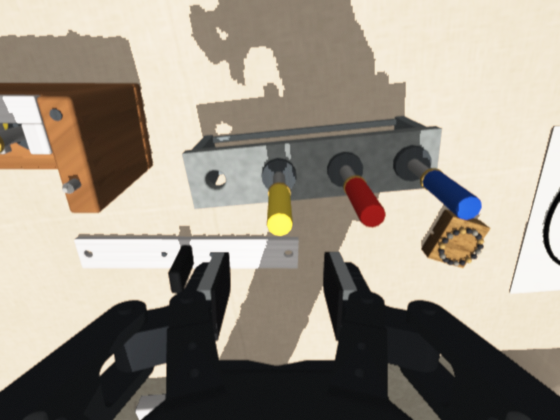

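Yellow's top is at (280,224), aligned with the jaws. I descend and grip.

Request:
step_arm([
  [6, 1.5, 42, 0, 0.3, 0, 120],
  [12, 1.5, 83, 0, 0.3, 0, 120],
  [12, 1.5, 83, 0, 0.3, 0, 120],
  [12, 1.5, 83, 0, 0.3, 0, 255],
  [12, 1.5, 83, 0, 0.3, 0, 255],
  [12, 1.5, 83, 0, 0.3, 0, 255],
  [12, 1.5, 83, 0, 0.3, 0, 255],
  [12, 1.5, 83, 0, 0.3, 0, 255],
])

```text
clock: 18.35
eef_pos: [576.5, -138.7, 155.4]
tool_rot: [-3.141, 0.14, -0.116]
force: [0.2, 0.8, 2.3]
width: 14.5
```

```bash
python3 - <<'E'
from h import *
go('yellow',ctrl.read_state()['eef_pos'][2]-2)
E
```

```text
t 18.35 pos [ 576.5 -138.7  155.4] rot [-3.1408  0.1401 -0.1161] w 14.5 F [0.2 0.8 2.3]
[-18.2, -0.1, -128.7, -0.0, 0.0, 0.1]
[-85.9, -250.1, -117.0, -0.0, 0.0, 0.1]
[-86.6, -250.1, -108.4, -0.0, 12.0, 0.1]
[-77.8, -250.1, -95.7, -0.1, 23.0, 0.1]
```

Request:
step_arm([
  [-6, 0, -43, 0, 0, 0, 255],
  [-12, 0, -86, 0, 0, 0, 255],
  [-18, 0, -125, 0, 0, 0, 255],
  [-40, -30, -126, 0, 0, 0, 255],
  [-65, -70, -124, 0, 0, 0, 255],
  [-86, -115, -120, 0, 0, 0, 255],
  [-86, -160, -117, 0, 0, 0, 255],
  [-86, -205, -117, 0, 0, 0, 255],
])

```text
clock: 19.15
eef_pos: [530.9, 72.9, 283.0]
tool_rot: [3.14, 0.141, -0.117]
force: [1.3, -0.2, -1.2]
width: 14.5
```

Request:
step_arm([
  [0, -45, 0, 0, 0, 0, 255],
  [0, -45, 4, 0, 6, 0, 255],
  [0, -45, 9, 0, 12, 0, 255],
  [4, -45, 15, 0, 18, 0, 255],
  [8, -45, 21, 0, 23, 0, 255],
  [8, -45, 21, 0, 23, 0, 255],
  [8, -45, 21, 0, 23, 0, 255],
])

```text
clock: 19.85
eef_pos: [541.9, 116.3, 261.4]
tool_rot: [3.141, -0.259, -0.116]
force: [-0.2, -0.4, -1.4]
width: 14.1
```

```bash
python3 - <<'E'
from h import *
snap('wrist','w19.png'); ins('yellow',153.4)
E
```

```text
t 19.9 pos [542.7 116.4 261.6] rot [-3.1413 -0.2601 -0.1173] w 14.3 F [-0.1 -1.6  0. ]
foot [-44.7 -30.5 120.3] lean 22.9 side -0.0
q [ 0.12  0.44 -0.63  1.98  0.66  0.67 -2.61]
[2.3, -0.5, -0.8, -0.0, 0.1, 0.0]
[9.3, -0.5, 48.7, -0.0, 0.1, 0.0]
[15.0, -0.5, 88.3, -0.0, 0.1, 0.0]
[17.8, -0.5, 108.1, -0.0, 0.1, 0.0]
```

View pics/w19.png

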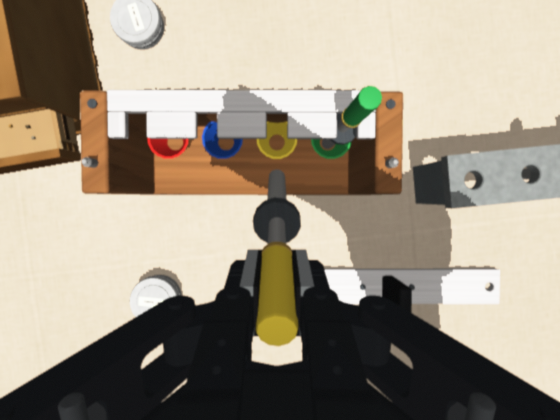

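The yellow foot is lined up with the yellow cup at (277,140), and joint 6 has margin now. I insert along the slant.

Request:
step_arm([
  [7, -0.5, 30, 0, 0, 0, 255],
  [10, -0.5, 55, 0, 0, 0, 255],
  [13, -0.5, 75, 0, 0, 0, 255],
  [15, -0.5, 88, 0, 0, 0, 255],
  [16.5, -0.5, 99, 0, 0, 0, 255],
  [17.5, -0.5, 106, 0, 0, 0, 255],
  [17.5, -0.5, 106, 0, 0, 0, 255],
  [17.5, -0.5, 106, 0, 0, 0, 255],
])

```text
clock: 20.7
eef_pos: [586.0, 112.1, 163.7]
tool_rot: [-3.141, -0.261, -0.116]
force: [0.1, 0.1, -1.1]
width: 14.7
```

```bash
python3 - <<'E'
from h import *
ins('yellow',153.4); swing('yellow',153.4)
E
```

```text
t 20.7 pos [586.  112.1 163.7] rot [-3.1411 -0.2612 -0.1164] w 14.7 F [ 0.1  0.1 -1.1]
foot [ -1.  -29.6  22.5] lean 23.0 side -0.1
q [ 0.02  0.62 -0.47  1.98  0.86  0.51 -2.77]
[-14.5, 0.2, -106.6, -0.0, 0.0, 0.1]
[-7.5, 0.2, -57.1, -0.0, 0.0, 0.1]
[-1.9, 0.3, -17.5, -0.0, 0.0, 0.1]
[0.9, 0.3, 2.3, -0.0, 0.0, 0.1]
[21.6, 0.3, 1.2, -0.0, -8.0, 0.1]
[42.8, 0.4, 3.1, -0.0, -16.0, 0.1]
[60.9, 0.4, 7.8, -0.0, -23.0, 0.1]
[60.2, 0.4, 10.7, -0.0, -23.0, 0.1]
```

Request:
step_arm([
  [1, 0.3, 1.5, 0, 0, 0, 255],
  [11, 0.3, 1.2, 0, -4, 0, 255],
  [21.5, 0.3, 1.2, 0, -8, 0, 255],
  [32, 0.3, 1.8, 0, -12, 0, 255],
  [43, 0.3, 3, 0, -16, 0, 255],
  [52, 0.3, 5, 0, -19.5, 0, 255],
  [61, 0.3, 7.5, 0, -23, 0, 255],
  [61, 0.3, 7.5, 0, -23, 0, 255],
])

```text
clock: 21.5
eef_pos: [648.9, 103.1, 171.2]
tool_rot: [-3.141, 0.139, -0.12]
force: [-0.5, 1.0, -0.9]
width: 14.7
```

```bash
python3 - <<'E'
from h import *
ins('yellow',153.4); swing('yellow',153.4); snap('wrist','w20.png')
E
```

```text
t 21.5 pos [648.9 103.1 171.2] rot [-3.1408  0.1393 -0.12  ] w 14.7 F [-0.5  1.  -0.9]
foot [  2.6 -31.1  17.8] lean 0.0 side -0.0
q [ 0.17  0.88 -0.69  1.42  0.5   1.16 -2.28]
[-116.7, -1.0, -76.3, -0.0, 23.0, -0.1]
[-91.0, -1.0, -33.5, -0.0, 23.0, -0.1]
[-70.4, -1.0, 0.8, -0.0, 23.0, -0.1]
[-60.1, -1.0, 18.0, -0.0, 23.0, -0.1]
[-41.5, -1.1, 8.8, -0.0, 15.0, -0.1]
[-21.2, -1.1, 2.4, -0.1, 7.0, -0.1]
[-2.7, -1.2, -0.4, -0.1, -0.0, -0.1]
[-2.2, -1.2, 2.6, -0.1, -0.0, -0.1]
```

View pics/w20.png

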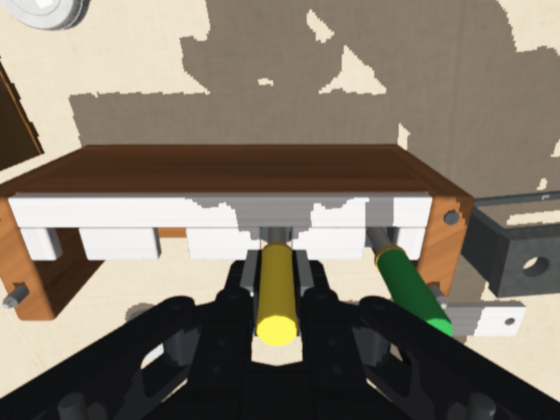

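Yellow is upright in its notch. I lower it to the bottom and release.

Request:
step_arm([
  [-2, -1, 0.5, 0, 0, 0, 255],
  [-2, -1, 1.5, 0, 0, 0, 255],
  [-2, -1, 2.5, 0, 0, 0, 255],
  [-2, -1, 2.5, 0, 0, 0, 255],
])

```text
clock: 21.95
eef_pos: [643.8, 105.8, 169.9]
tool_rot: [3.141, 0.14, -0.116]
force: [0.6, -0.1, -0.3]
width: 14.5
```

```bash
python3 - <<'E'
from h import *
ins('yellow',153.4);pick('red')
E
```

```text
t 21.95 pos [643.8 105.8 169.9] rot [ 3.1413  0.1401 -0.1159] w 14.5 F [ 0.6 -0.1 -0.3]
foot [ -2.8 -29.2  16.5] lean -0.0 side 0.0
q [ 0.17  0.88 -0.69  1.44  0.5   1.15 -2.29]
[-111.7, 0.6, -78.3, 0.0, 23.0, 0.1]
[-85.9, 0.7, -35.4, 0.0, 23.0, 0.1]
[-65.3, 0.7, -1.2, 0.0, 23.0, 0.1]
[-55.0, 0.7, 16.0, 0.0, 23.0, 0.1]
[-42.6, 305.2, -64.7, 0.0, 0.0, 0.1]
[-30.8, 305.1, 19.4, 0.0, 0.0, 0.1]
```

Request:
step_arm([
  [2.5, 0.5, -0.3, 0, 0, 0, 255],
  [2.5, 0.5, 0.2, 0, 0, 0, 255],
  [2.5, 0.5, 1, 0, 0, 0, 255],
  [2.5, 0.5, 1.5, 0, 0, 0, 255],
  [2.5, 0.5, 1.5, 0, 0, 0, 255],
])

```text
clock: 22.45
eef_pos: [646.9, 105.1, 169.3]
tool_rot: [-3.141, 0.139, -0.117]
force: [-0.2, -0.9, 7.3]
width: 14.8
```

```bash
python3 - <<'E'
from h import *
ins('yellow',153.4);pick('red')
E
```

```text
t 22.45 pos [646.9 105.1 169.3] rot [-3.1413  0.1391 -0.1168] w 14.8 F [-0.2 -0.9  7.3]
foot [  0.4 -29.4  15.9] lean 0.0 side -0.0
q [ 0.17  0.88 -0.69  1.43  0.5   1.15 -2.28]
[-114.8, 0.4, -78.5, -0.0, 23.0, 0.1]
[-89.1, 0.4, -35.6, -0.0, 23.0, 0.1]
[-68.5, 0.4, -1.3, -0.0, 23.0, 0.1]
[-58.2, 0.4, 15.8, -0.0, 23.0, 0.1]
[-45.5, 304.8, -65.1, -0.0, -0.0, 0.1]
[-33.7, 304.9, 19.1, -0.0, -0.0, 0.1]
```

Request:
step_arm([
  [0, 0, 0, 0, 0, 0, 120],
  [0, 0, 0, 0, 0, 0, 120],
  [0, 0, 0, 0, 0, 0, 120],
  [-6, 0, -43, 0, 0, 0, 120],
  [-12, 0, -87, 0, 0, 0, 120],
  [-20, 45, -85, 0, 0, 0, 120],
  [-27, 92, -82, 0, 0, 0, 120],
  [-33, 140, -78, 0, 0, 0, 120],
])

```text
clock: 23.25
eef_pos: [608.0, -32.5, 249.7]
tool_rot: [-3.142, 0.14, -0.115]
force: [0.1, -0.7, 0.6]
width: 45.3
```

Request:
step_arm([
  [-4, 48, 4, 0, 0, 0, 120],
  [-8, 96, 8, 0, 0, 0, 120],
  [-12, 144, 12, 0, 0, 0, 120],
  [-12, 165, 13, 0, 0, 0, 120],
  [-12, 165, 13, 0, 0, 0, 120],
  [-12, 165, 13, 0, 0, 0, 120],
])

```text
clock: 23.85
eef_pos: [575.6, -193.6, 238.0]
tool_rot: [-3.14, 0.141, -0.117]
force: [0.8, 0.4, -0.4]
width: 45.3
```

```bash
python3 - <<'E'
from h import *
snap('wrist','w21.png'); st(); pick('red'); im=snap('side','s21.png'); cv2.imwrite('pics/s21z.png',cv2.resize(im[150:320,120:330,::-1],None,fx=3,fy=3))
E
```

```text
t 23.9 pos [ 575.9 -192.3  238.3] rot [-3.1398  0.1406 -0.1148] w 45.1 F [-0.4  1.3  0.1]
[-0.4, 1.2, -1.6, -0.1, 0.1, 0.2]
[11.5, 1.4, 82.5, -0.1, 0.1, 0.2]
```

View pics/w21.png

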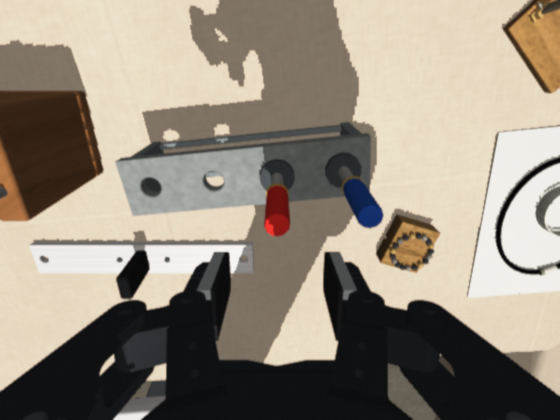

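View pics/s21z.png

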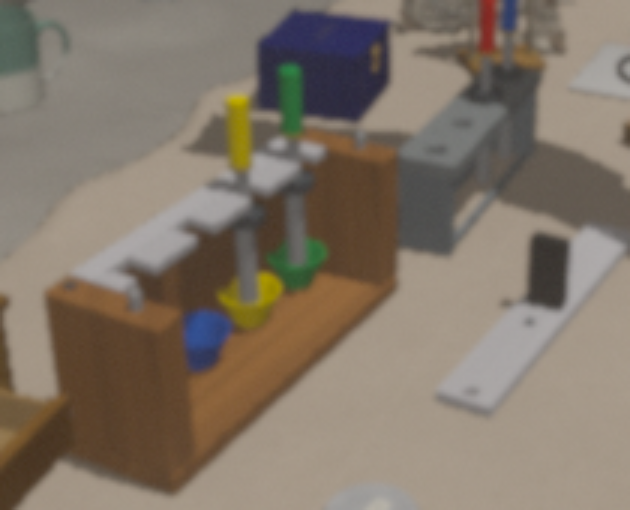

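Green and yellow stand home, and red at (277,225) is centred between the jaws. I grip red.

Request:
step_arm([
  [6, 0.5, 42, 0, 0, 0, 120],
  [11.5, 0.5, 82.5, 0, 0, 0, 120],
  [11.5, 0.5, 82.5, 0, 0, 0, 120],
  [11.5, 0.5, 82.5, 0, 0, 0, 255],
  [11.5, 0.5, 82.5, 0, 0, 0, 255],
  [11.5, 0.5, 82.5, 0, 0, 0, 255],
  [11.5, 0.5, 82.5, 0, 0, 0, 255],
  [11.5, 0.5, 82.5, 0, 0, 0, 255],
])

```text
clock: 24.75
eef_pos: [575.8, -193.8, 155.5]
tool_rot: [-3.141, 0.14, -0.116]
force: [1.2, 1.2, 1.7]
width: 15.1
```

```bash
python3 - <<'E'
from h import *
go('red',ctrl.read_state()['eef_pos'][2]-2)
E
```

```text
t 24.75 pos [ 575.8 -193.8  155.5] rot [-3.1407  0.14   -0.1162] w 15.1 F [1.2 1.2 1.7]
[-18.1, -0.1, -128.7, -0.0, 0.0, 0.1]
[-91.3, -424.9, -116.0, -0.0, 0.0, 0.1]
[-92.0, -424.9, -107.5, -0.0, 12.0, 0.1]
[-83.2, -424.8, -94.8, -0.1, 23.0, 0.1]
```

Request:
step_arm([
  [-6, 0, -43, 0, 0, 0, 255],
  [-12, 0, -86, 0, 0, 0, 255],
  [-18, 0, -125, 0, 0, 0, 255],
  [-40, -30, -126, 0, 0, 0, 255],
  [-65, -70, -124, 0, 0, 0, 255],
  [-86, -115, -120, 0, 0, 0, 255],
  [-91, -162, -117, 0, 0, 0, 255],
  [-91, -210, -116, 0, 0, 0, 255],
])

```text
clock: 25.55
eef_pos: [525.2, 23.4, 282.7]
tool_rot: [3.14, 0.141, -0.118]
force: [1.1, 0.1, -1.7]
width: 14.4
```

Request:
step_arm([
  [0, -48, 0, 0, 0, 0, 255],
  [0, -96, 0, 0, 0, 0, 255],
  [0, -144, 0, 0, 0, 0, 255],
  [0, -192, 2, 0, 3, 0, 255],
  [0, -215, 5, 0, 6, 0, 255],
  [0, -215, 9, 0, 12, 0, 255],
  [4, -215, 15, 0, 18, 0, 255],
  [8, -215, 21, 0, 23, 0, 255],
])

```text
clock: 26.35
eef_pos: [555.7, 235.9, 260.7]
tool_rot: [-3.141, -0.264, -0.115]
force: [1.1, -0.8, -1.5]
width: 14.4
```

Request:
step_arm([
  [0, 0, 0, 0, 0, 0, 255],
  [0, 0, 0, 0, 0, 0, 255],
  [0, 0, 0, 0, 0, 0, 255],
])

```text
clock: 26.65
eef_pos: [557.5, 235.5, 261.2]
tool_rot: [-3.141, -0.26, -0.118]
force: [0.2, 0.1, -1.2]
width: 14.6
```

```bash
python3 - <<'E'
from h import *
snap('wrist','w22.png'); ins('red',153.5)
E
```

```text
t 26.7 pos [557.6 235.5 261. ] rot [-3.1406 -0.2602 -0.1187] w 14.6 F [-0.2  0.  -0.5]
foot [-43.9  89.6 119.6] lean 22.9 side -0.0
q [-0.11  0.53 -0.63  1.84  0.7   0.79 -2.81]
[1.7, -0.5, -1.7, -0.0, 0.1, -0.0]
[8.7, -0.5, 47.8, -0.0, 0.1, -0.0]
[14.3, -0.4, 87.5, -0.0, 0.1, -0.0]
[17.2, -0.4, 107.3, -0.0, 0.1, -0.0]
```

View pics/w22.png

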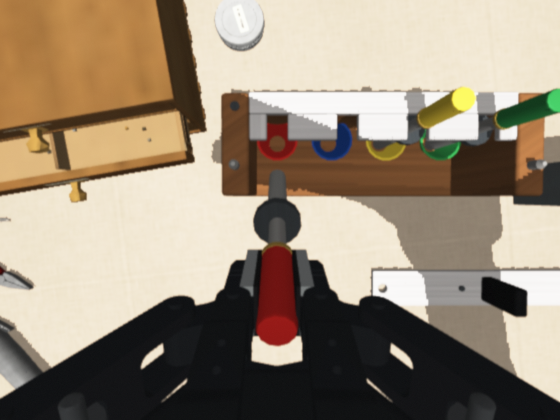

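Red is aligned over the red cup at (277,143). I insert it while watching joint 7.

Request:
step_arm([
  [7, -0.4, 30, 0, 0, 0, 255],
  [10, -0.4, 55, 0, 0, 0, 255],
  [13, -0.4, 75, 0, 0, 0, 255],
  [14, -0.4, 85, 0, 0, 0, 255],
  [14, -0.4, 85, 0, 0, 0, 255],
  [14, -0.4, 85, 0, 0, 0, 255],
])

```text
clock: 27.3
eef_pos: [591.9, 232.4, 182.8]
tool_rot: [-3.141, -0.261, -0.117]
force: [-0.3, -0.3, -1.8]
width: 14.7
```

```bash
python3 - <<'E'
from h import *
ins('red',153.5)
E
```

```text
t 27.3 pos [591.9 232.4 182.8] rot [-3.1406 -0.2608 -0.1169] w 14.7 F [-0.3 -0.3 -1.8]
foot [-9.4 90.7 41.4] lean 22.9 side -0.1
q [-0.17  0.65 -0.51  1.84  0.81  0.66 -2.88]
[-11.4, 0.4, -86.2, -0.1, 0.1, 0.1]
[-4.4, 0.5, -36.6, -0.1, 0.1, 0.1]
[1.2, 0.5, 3.0, -0.1, 0.1, 0.1]
[4.0, 0.6, 22.8, -0.1, 0.1, 0.1]
```

Request:
step_arm([
  [2, 0.5, 8, 0, 0, 0, 255],
  [3, 0.5, 16, 0, 0, 0, 255],
  [4, 0.5, 21, 0, 0, 0, 255],
  [4, 0.5, 21, 0, 0, 0, 255],
  [4, 0.5, 21, 0, 0, 0, 255],
])

```text
clock: 27.8
eef_pos: [600.7, 230.6, 162.8]
tool_rot: [-3.142, -0.26, -0.116]
force: [0.9, 0.2, -1.3]
width: 14.6
```

```bash
python3 - <<'E'
from h import *
ins('red',153.5);swing('red',153.5)
E
```

```text
t 27.8 pos [600.7 230.6 162.8] rot [-3.1415 -0.2604 -0.1163] w 14.6 F [ 0.9  0.2 -1.3]
foot [-0.5 89.8 21.4] lean 22.9 side -0.0
q [-0.18  0.69 -0.47  1.83  0.83  0.63 -2.89]
[-15.0, -0.3, -107.7, -0.0, 0.1, 0.1]
[-7.9, -0.3, -58.2, -0.0, 0.1, 0.1]
[-2.3, -0.3, -18.6, -0.0, 0.1, 0.1]
[0.5, -0.3, 1.2, -0.0, 0.1, 0.1]
[21.3, -0.2, 0.0, -0.0, -7.9, 0.1]
[42.5, -0.2, 2.0, -0.0, -15.9, 0.1]
[60.6, -0.2, 6.7, -0.0, -22.9, 0.1]
[59.8, -0.2, 9.6, -0.0, -22.9, 0.1]
```

Request:
step_arm([
  [0.5, -0.2, 0.5, 0, 0, 0, 255],
  [11, -0.2, 0.2, 0, -4, 0, 255],
  [21.5, -0.2, 0, 0, -8, 0, 255],
  [32, -0.2, 0.7, 0, -12, 0, 255],
  [42.5, -0.2, 2, 0, -16, 0, 255],
  [52, -0.2, 4, 0, -19.5, 0, 255],
  [60.5, -0.2, 6.5, 0, -23, 0, 255],
  [60.5, -0.2, 6.5, 0, -23, 0, 255],
])

```text
clock: 28.6
eef_pos: [663.2, 221.9, 171.0]
tool_rot: [-3.142, 0.14, -0.121]
force: [0.1, -0.7, -1.5]
width: 14.7
```

Request:
step_arm([
  [0, 0, 0.5, 0, 0, 0, 255],
  [0, 0, 1, 0, 0, 0, 255],
  [0, 0, 1, 0, 0, 0, 255],
])

```text
clock: 28.9
eef_pos: [659.4, 224.3, 171.8]
tool_rot: [3.141, 0.14, -0.115]
force: [-0.3, 0.7, -1.3]
width: 14.5
```

```bash
python3 - <<'E'
from h import *
snap('wrist','w23.png'); ins('red',153.5);pick('blue')
E
```

```text
t 28.95 pos [659.6 224.2 171.8] rot [ 3.1415  0.1403 -0.1149] w 14.4 F [ 0.5  0.2 -1.4]
foot [-1.1 90.3 18.3] lean -0.0 side 0.0
q [-0.02  0.93 -0.68  1.29  0.48  1.21 -2.4 ]
[-113.2, 0.0, -76.2, -0.0, 23.0, 0.2]
[-87.4, 0.1, -33.3, -0.0, 23.0, 0.2]
[-66.8, 0.1, 1.0, -0.0, 23.0, 0.2]
[-56.5, 0.1, 18.1, -0.0, 23.0, 0.2]
[-39.0, 480.3, -63.3, 0.0, 0.0, 0.2]
[-27.1, 480.3, 20.9, 0.0, 0.0, 0.2]
```

View pics/w23.png

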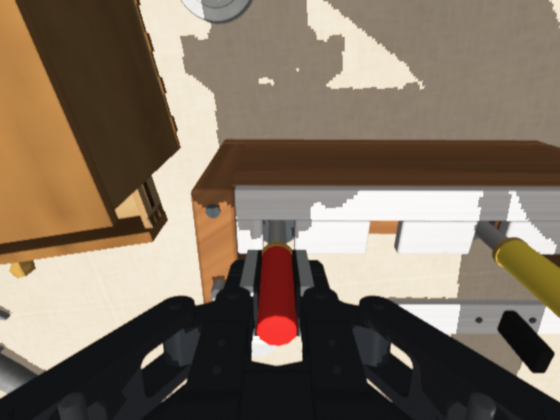

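Red is upright. I lower it to contact.

Request:
step_arm([
  [1.2, 0, 1, 0, 0, 0, 255],
  [1.4, 0, 2, 0, 0, 0, 255],
  [1.5, 0, 3, 0, 0, 0, 255],
  [1.5, 0, 3, 0, 0, 0, 255],
  [1.5, 0, 3, 0, 0, 0, 255],
])

```text
clock: 29.45
eef_pos: [661.8, 223.7, 169.4]
tool_rot: [-3.141, 0.14, -0.117]
force: [-0.8, -1.0, 5.1]
width: 14.6
```

```bash
python3 - <<'E'
from h import *
ins('red',153.5);pick('blue')
E
```

```text
t 29.45 pos [661.8 223.7 169.4] rot [-3.141   0.1396 -0.1166] w 14.6 F [-0.8 -1.   5.1]
foot [ 1.2 90.2 15.9] lean -0.0 side -0.0
q [-0.01  0.93 -0.68  1.29  0.49  1.21 -2.4 ]
[-115.7, -0.1, -78.3, -0.0, 23.0, 0.1]
[-89.9, -0.0, -35.4, -0.0, 23.0, 0.1]
[-69.3, 0.0, -1.1, -0.0, 23.0, 0.1]
[-59.0, 0.0, 16.0, -0.0, 23.0, 0.1]
[-40.7, 480.1, -65.8, -0.0, 0.0, 0.1]
[-28.8, 480.1, 18.3, -0.0, 0.0, 0.1]
```

Request:
step_arm([
  [0, 0, 0, 0, 0, 0, 120],
  [0, 0, 0, 0, 0, 0, 120],
  [0, 0, 0, 0, 0, 0, 120],
  [-6, 0, -43, 0, 0, 0, 120],
  [-12, 0, -87, 0, 0, 0, 120],
  [-16, 45, -86, 0, 0, 0, 120],
  [-20, 92, -85, 0, 0, 0, 120],
  [-24, 140, -83, 0, 0, 0, 120],
])

```text
clock: 30.25
eef_pos: [632.8, 84.9, 253.9]
tool_rot: [-3.142, 0.14, -0.115]
force: [0.6, -0.9, 0.6]
width: 45.4
```

Request:
step_arm([
  [-3, 48, 2, 0, 0, 0, 120],
  [-6, 96, 5, 0, 0, 0, 120],
  [-9, 144, 8, 0, 0, 0, 120],
  [-12, 192, 11, 0, 0, 0, 120],
  [-15, 240, 14, 0, 0, 0, 120],
  [-16, 288, 16, 0, 0, 0, 120],
  [-17, 335, 17, 0, 0, 0, 120],
  [-17, 340, 17, 0, 0, 0, 120],
])

```text
clock: 31.05
eef_pos: [572.0, -258.9, 237.9]
tool_rot: [3.136, 0.143, -0.129]
force: [-0.7, -0.1, 0.3]
width: 45.7
```

Request:
step_arm([
  [0, 0, 0, 0, 0, 0, 120],
  [0, 0, 0, 0, 0, 0, 120],
  [0, 0, 0, 0, 0, 0, 120],
])

```text
clock: 31.35
eef_pos: [575.2, -247.0, 239.4]
tool_rot: [-3.14, 0.14, -0.113]
force: [0.3, -0.1, -0.0]
width: 45.1
```

```bash
python3 - <<'E'
from h import *
snap('wrist','w24.png'); st(); pick('blue'); im=snap('side','s24.png'); cv2.imwrite('pics/s24z.png',cv2.resize(im[150:320,120:330,::-1],None,fx=3,fy=3))
E
```

```text
t 31.4 pos [ 575.2 -247.2  239.4] rot [-3.1405  0.1405 -0.113 ] w 45.1 F [-0.2 -0.7 -0.1]
[-0.0, 2.3, -0.6, -0.0, 0.1, 0.3]
[11.9, 2.4, 83.6, -0.0, 0.1, 0.3]
```

View pics/w24.png

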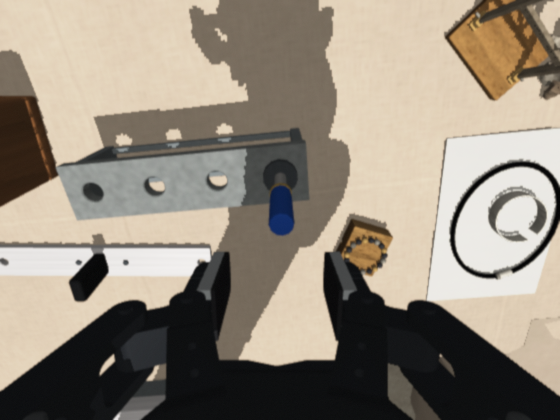

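View pics/s24z.png

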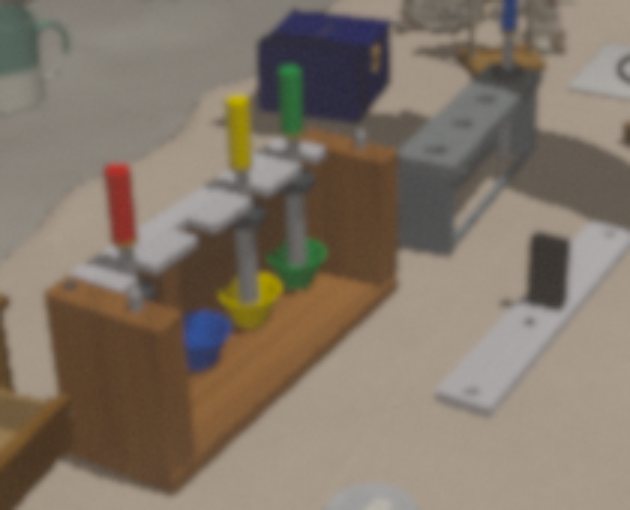

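Three punches stand. The blue top is at (281,223), about 2 mm right of the jaw centre. I grip blue.

Request:
step_arm([
  [6, 2.2, 42, 0, 0, 0, 120],
  [12, 2.2, 83.5, 0, 0, 0, 120],
  [12, 2.2, 83.5, 0, 0, 0, 120],
  [12, 2.2, 83.5, 0, 0, 0, 255],
  [12, 2.2, 83.5, 0, 0, 0, 255],
  [12, 2.2, 83.5, 0, 0, 0, 255],
  [12, 2.2, 83.5, 0, 0, 0, 255],
  [12, 2.2, 83.5, 0, 0, 0, 255],
])

```text
clock: 32.25
eef_pos: [576.0, -251.5, 157.1]
tool_rot: [3.141, 0.137, -0.116]
force: [0.5, 1.4, 6.8]
width: 14.1
```

```bash
python3 - <<'E'
from h import *
go('blue',ctrl.read_state()['eef_pos'][2]-2)
E
```

```text
t 32.25 pos [ 576.  -251.5  157.1] rot [ 3.1414  0.1368 -0.1165] w 14.1 F [0.5 1.4 6.8]
[-17.7, 0.0, -128.8, 0.0, -0.2, 0.1]
[-98.0, -422.0, -115.8, 0.0, -0.2, 0.1]
[-99.1, -422.0, -107.2, 0.0, 11.8, 0.1]
[-90.6, -422.0, -94.3, 0.0, 22.8, 0.1]
```

Request:
step_arm([
  [-6, 0, -43, 0, 0, 0, 255],
  [-12, 0, -86, 0, 0, 0, 255],
  [-18, 0, -125, 0, 0, 0, 255],
  [-40, -30, -126, 0, 0, 0, 255],
  [-65, -70, -124, 0, 0, 0, 255],
  [-86, -115, -120, 0, 0, 0, 255],
  [-96, -162, -117, 0, 0, 0, 255],
  [-98, -210, -116, 0, 0, 0, 255],
])

```text
clock: 33.05
eef_pos: [517.2, -33.0, 284.1]
tool_rot: [3.14, 0.141, -0.118]
force: [1.4, 0.1, -1.3]
width: 14.3
```

Request:
step_arm([
  [0, -48, 0, 0, 0, 0, 255],
  [0, -96, 0, 0, 0, 0, 255],
  [0, -144, 0, 0, 0, 0, 255],
  [0, -192, 2, 0, 3, 0, 255],
  [0, -212, 5, 0, 6, 0, 255],
  [0, -212, 9, 0, 12, 0, 255],
  [4, -212, 15, 0, 18, 0, 255],
  [8, -212, 21, 0, 23, 0, 255],
])

```text
clock: 33.85
eef_pos: [547.7, 176.6, 262.3]
tool_rot: [-3.141, -0.265, -0.115]
force: [0.2, 0.1, -1.5]
width: 14.2
```

Request:
step_arm([
  [0, 0, 0, 0, 0, 0, 255],
  [0, 0, 0, 0, 0, 0, 255],
  [0, 0, 0, 0, 0, 0, 255],
])

```text
clock: 34.15
eef_pos: [549.4, 176.2, 262.2]
tool_rot: [-3.141, -0.261, -0.118]
force: [0.6, -0.4, -0.9]
width: 14.8
```

```bash
python3 - <<'E'
from h import *
snap('wrist','w25.png'); ins('blue',155.1)
E
```

```text
t 34.2 pos [549.5 176.  262. ] rot [-3.1405 -0.2606 -0.1185] w 14.6 F [ 0.8  0.1 -0.7]
foot [-44.3  29.7 119.2] lean 22.9 side -0.1
q [ 0.01  0.48 -0.65  1.92  0.69  0.73 -2.74]
[2.2, -0.5, -2.0, -0.1, 0.1, -0.0]
[9.2, -0.4, 47.5, -0.1, 0.1, -0.0]
[14.9, -0.4, 87.1, -0.1, 0.1, -0.0]
[17.7, -0.4, 106.9, -0.1, 0.1, -0.0]
```

View pics/w25.png

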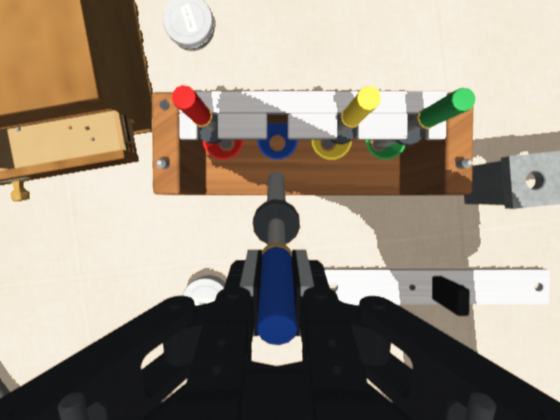

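Request:
step_arm([
  [7, -0.4, 30, 0, 0, 0, 255],
  [10, -0.4, 55, 0, 0, 0, 255],
  [13, -0.4, 75, 0, 0, 0, 255],
  [15, -0.4, 88, 0, 0, 0, 255],
  [16.5, -0.4, 98, 0, 0, 0, 255],
  [17.5, -0.4, 105, 0, 0, 0, 255],
  [17.5, -0.4, 105, 0, 0, 0, 255],
  [17.5, -0.4, 105, 0, 0, 0, 255],
])

```text
clock: 35.0
eef_pos: [592.3, 171.6, 165.1]
tool_rot: [-3.141, -0.261, -0.117]
force: [1.0, -0.0, -1.2]
width: 14.5
```

```bash
python3 - <<'E'
from h import *
ins('blue',155.1);swing('blue',155.1)
E
```

```text
t 35.0 pos [592.3 171.6 165.1] rot [-3.1413 -0.2614 -0.1166] w 14.5 F [ 1.  -0.  -1.2]
foot [-1.2 30.3 22.3] lean 23.0 side -0.0
q [-0.07  0.65 -0.5   1.91  0.87  0.58 -2.86]
[-14.3, 0.1, -106.7, -0.0, 0.0, 0.1]
[-7.3, 0.1, -57.2, -0.0, 0.0, 0.1]
[-1.7, 0.1, -17.6, -0.0, 0.0, 0.1]
[1.1, 0.1, 2.2, -0.0, 0.0, 0.1]
[22.1, 0.2, 1.0, -0.0, -8.0, 0.1]
[43.5, 0.2, 3.0, -0.0, -16.0, 0.1]
[61.8, 0.2, 7.8, -0.0, -23.0, 0.1]
[61.0, 0.2, 10.7, -0.0, -23.0, 0.1]
```

Request:
step_arm([
  [1, 0.2, 1.5, 0, 0, 0, 255],
  [11.5, 0.2, 1.2, 0, -4, 0, 255],
  [22, 0.2, 1, 0, -8, 0, 255],
  [33, 0.2, 1.7, 0, -12, 0, 255],
  [43.5, 0.2, 3, 0, -16, 0, 255],
  [53, 0.2, 5, 0, -19.5, 0, 255],
  [61.5, 0.2, 7.5, 0, -23, 0, 255],
  [61.5, 0.2, 7.5, 0, -23, 0, 255],
])

```text
clock: 35.8
eef_pos: [655.1, 162.9, 172.3]
tool_rot: [-3.141, 0.14, -0.12]
force: [-0.2, -0.1, -1.7]
width: 14.6
```

Request:
step_arm([
  [0, 0, 0.5, 0, 0, 0, 255],
  [0, 0, 1, 0, 0, 0, 255],
  [0, 0, 1, 0, 0, 0, 255],
  [0, 0, 1, 0, 0, 0, 255],
])

```text
clock: 36.2
eef_pos: [652.3, 164.4, 172.7]
tool_rot: [3.141, 0.14, -0.116]
force: [0.7, -1.8, -1.5]
width: 14.3
```

```bash
python3 - <<'E'
from h import *
ins('blue',155.1)
E
```

```text
t 36.2 pos [652.3 164.4 172.7] rot [ 3.1413  0.1401 -0.1155] w 14.3 F [ 0.7 -1.8 -1.5]
foot [-1.4 30.  17.6] lean -0.0 side 0.0
q [ 0.09  0.9  -0.71  1.37  0.5   1.19 -2.36]
[-113.6, -0.2, -76.7, 0.0, 23.0, 0.1]
[-87.8, -0.1, -33.8, 0.0, 23.0, 0.1]
[-67.2, -0.1, 0.5, 0.0, 23.0, 0.1]
[-56.9, -0.1, 17.6, 0.0, 23.0, 0.1]
```

Request:
step_arm([
  [1.2, 0, 0.8, 0, 0, 0, 255],
  [1.4, 0, 1.8, 0, 0, 0, 255],
  [1.5, 0, 2.5, 0, 0, 0, 255],
  [1.5, 0, 2.5, 0, 0, 0, 255],
  [1.5, 0, 2.5, 0, 0, 0, 255],
])

```text
clock: 36.7
eef_pos: [654.0, 164.4, 171.1]
tool_rot: [-3.141, 0.14, -0.116]
force: [-0.0, -1.3, 6.2]
width: 14.6
```

```bash
python3 - <<'E'
from h import *
ins('blue',155.1)
E
```

```text
t 36.7 pos [654.  164.4 171.1] rot [-3.141   0.14   -0.1165] w 14.6 F [-0.  -1.3  6.2]
foot [ 0.4 30.4 16. ] lean -0.0 side -0.0
q [ 0.09  0.91 -0.71  1.37  0.51  1.19 -2.36]
[-115.6, 0.1, -78.1, -0.0, 23.0, 0.1]
[-89.8, 0.2, -35.3, -0.0, 23.0, 0.1]
[-69.2, 0.2, -1.0, -0.0, 23.0, 0.1]
[-58.9, 0.2, 16.2, -0.0, 23.0, 0.1]
```

Request:
step_arm([
  [0, 0, 0, 0, 0, 0, 120],
  [0, 0, 0, 0, 0, 0, 120],
  [0, 0, 0, 0, 0, 0, 120],
  [-6, 0, -43, 0, 0, 0, 120],
  [-12, 0, -90, 0, 0, 0, 120],
  [-12, 0, -90, 0, 8, 0, 120],
  [-12, 0, -90, 0, 8, 0, 120],
  [-12, 0, -90, 0, 8, 0, 120],
])

```text
clock: 37.5
eef_pos: [653.8, 163.7, 260.3]
tool_rot: [3.14, 0.003, -0.115]
force: [0.5, -0.5, -0.7]
width: 45.3
```

```bash
python3 - <<'E'
from h import *
st(); rel([((430,-10,265),down(YAW))]); snap('wrist','w26.png')
im=snap('scene','sc26.png'); cv2.imwrite('pics/sc26z.png',cv2.resize(im[110:300,120:380,::-1],None,fx=3,fy=3,interpolation=cv2.INTER_CUBIC))
E
```

```text
t 37.5 pos [653.8 163.7 260.3] rot [ 3.1403e+00  2.8000e-03 -1.1540e-01] w 45.3 F [ 0.5 -0.5 -0.7]
[-202.3, 198.4, -3.9, 0.1, 0.2, 0.1]
```

View pics/sc26z.png

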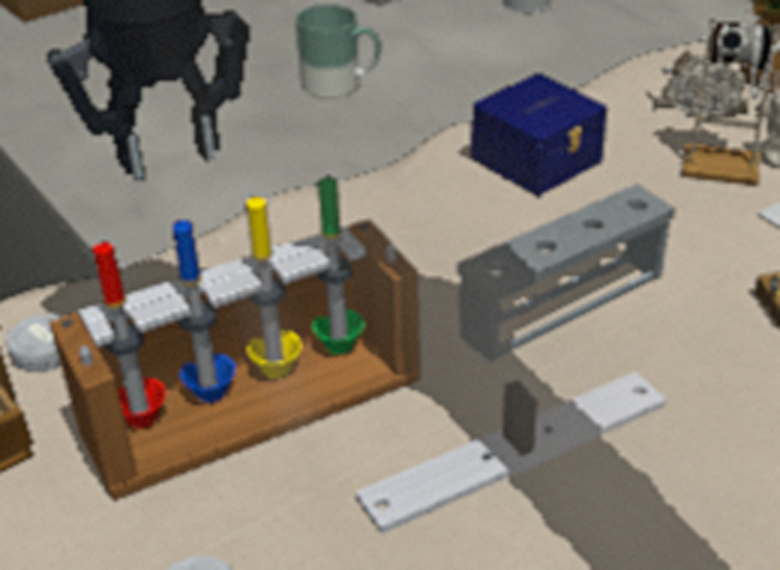

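View pics/w26.png

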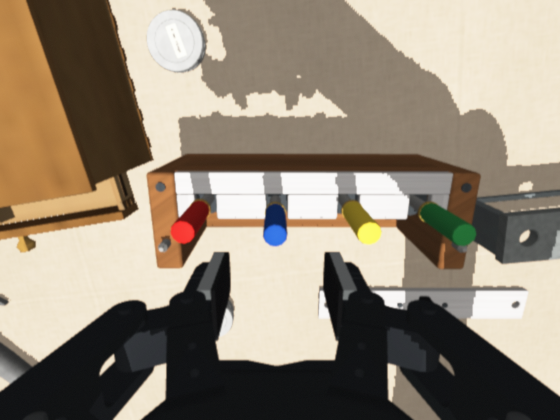

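All four punches stand in their own cups. Now I look at the keeper from above.

Request:
step_arm([
  [-40, 40, -4, 0, 0, 0, 120],
  [-80, 80, -4, 0, 0, 0, 120],
  [-120, 119, -4, 0, 0, 0, 60],
  [-160, 158, -4, 0, 0, 0, 0],
  [-202, 198, -4, 0, 0, 0, 0],
  [-202, 198, -4, 0, 0, 0, 0],
  [-202, 198, -4, 0, 0, 0, 0],
  [-202, 198, -4, 0, 0, 0, 0],
])

```text
clock: 38.4
eef_pos: [432.3, -9.8, 264.6]
tool_rot: [-3.14, 0.001, -0.119]
force: [0.8, -0.2, 0.2]
width: 85.0
```

Request:
step_arm([
  [0, 0, 0, 0, 0, 0, 0],
  [0, 0, 0, 0, 0, 0, 0],
  [0, 0, 0, 0, 0, 0, 0],
])

```text
clock: 38.7
eef_pos: [431.8, -8.3, 264.4]
tool_rot: [-3.14, 0.001, -0.115]
force: [-0.4, -0.0, -0.5]
width: 85.3
```

```bash
python3 - <<'E'
from h import *
snap('wrist','w27.png'); st()
E
```

```text
t 38.75 pos [431.6  -8.4 264.4] rot [-3.1407e+00  1.3000e-03 -1.1520e-01] w 85.3 F [-0.4 -0.8 -0.2]
```

View pics/w27.png

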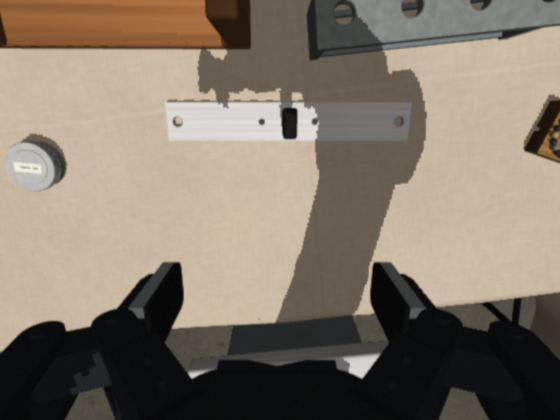

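```bash
python3 - <<'E'
from h import *
a=ray('wrist',(177.5,121.3),8);b=ray('wrist',(399,121.3),8);d=a-b
print(a.round(1),b.round(1),np.linalg.norm(d),(a+b)/2,-np.arctan2(d[0],d[1]))
im=cv2.imread('pics/w27.png'); cv2.imwrite('pics/w27z.png',cv2.resize(im[90:150,155:425],None,fx=2.9,fy=2.9,interpolation=cv2.INTER_CUBIC))
E
```

```text
[506.1  96.9   8. ] [ 477.  -153.8    8. ] 252.36534419475547 [491.54746916 -28.43331009   8.        ] -0.11573801348273496
```

View pics/w27z.png

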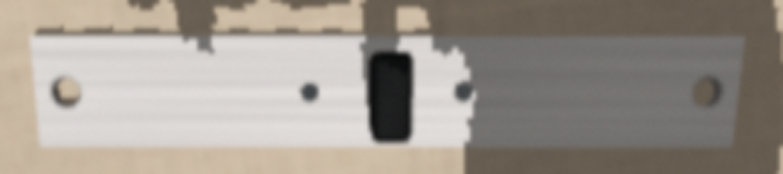

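The keeper has been knocked aside. It now lies at about (491.5,-28.4) with the same yaw. I approach its tab.

```bash
python3 - <<'E'
from h import *
r=down(-.116); rel([((490.3,-28.2,110),r),((490.3,-28.2,42),r)])
E
```

```text
[60.8, 13.0, 154.3, -0.1, 0.1, 0.0]
[60.9, 13.1, 222.3, -0.1, 0.1, 0.0]
```

Request:
step_arm([
  [20, 4, 45, 0, 0, 0, 0],
  [40, 9, 90, 0, 0, 0, 0],
  [61, 13, 130, 0, 0, 0, 0],
  [61, 13, 154, 0, 0, 0, 0],
  [61, 13, 154, 0, 0, 0, 0],
  [61, 13, 154, 0, 0, 0, 0],
])

```text
clock: 39.35
eef_pos: [489.8, -28.4, 110.6]
tool_rot: [-3.141, 0.002, -0.115]
force: [0.5, -0.2, 0.0]
width: 85.4
```

```bash
python3 - <<'E'
from h import *
snap('wrist','w28.png'); st(); r=down(-.116); rel([((490.3,-28.2,42),r)])
E
```

```text
t 39.4 pos [490.4 -28.5 111.4] rot [-3.141   0.     -0.1154] w 85.6 F [-0.1  0.5  0.8]
[-0.1, -0.2, 69.4, -0.0, 0.0, 0.0]
```

View pics/w28.png

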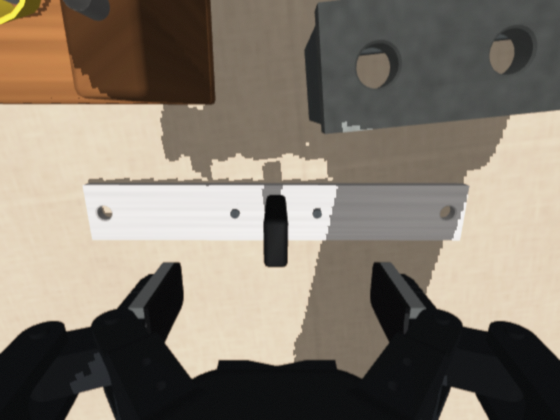

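The tab is centred at column 276. I descend and grip.

Request:
step_arm([
  [0, -0.5, 30, 0, 0, 0, 0],
  [0, -0.5, 58, 0, 0, 0, 0],
  [0, -0.5, 69, 0, 0, 0, 0],
  [0, -0.5, 69, 0, 0, 0, 255],
  [0, -0.5, 69, 0, 0, 0, 255],
  [0, -0.5, 69, 0, 0, 0, 255],
  [0, -0.5, 69, 0, 0, 0, 255],
  [0, -0.5, 69, 0, 0, 0, 255],
])

```text
clock: 40.2
eef_pos: [490.4, -28.6, 42.3]
tool_rot: [-3.141, -0.0, -0.117]
force: [-5.1, -2.4, 13.1]
width: 13.4
```

```bash
python3 - <<'E'
from h import *
im=snap('wrist','w29.png'); st(); cv2.imwrite('pics/w29z.png',np.hstack([cv2.resize(im[220:300,0:130,::-1],None,fx=3,fy=3),cv2.resize(im[220:300,430:,::-1],None,fx=3,fy=3)]))
i5=cv2.imread('pics/w5.png'); cv2.imwrite('pics/w5z.png',np.hstack([cv2.resize(i5[220:300,0:130],None,fx=3,fy=3),cv2.resize(i5[220:300,430:],None,fx=3,fy=3)]))
E
```

```text
t 40.25 pos [490.4 -28.6  42.3] rot [-3.1413e+00 -4.0000e-04 -1.1650e-01] w 13.2 F [-1.  -1.   7.9]
```

View pics/w29z.png

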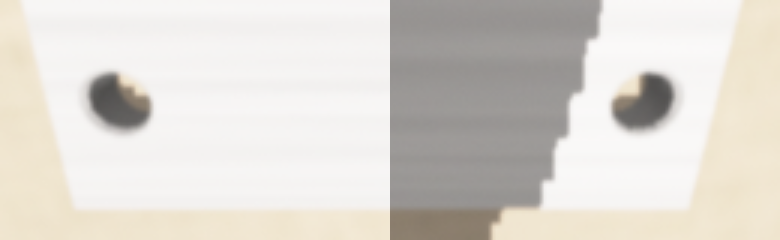

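That was the last picture I can view, so I compare the in-hand keeper with the earlier seated grip numerically.

```bash
python3 - <<'E'
from h import *
for n in('w5','w29'):
    im=cv2.imread(f'pics/{n}.png').astype(int)
    # saturation-like: R-B small = metal
    sat=im[:,:,2]-im[:,:,0]
    for cx in(60,90,120,480,500):
        col=sat[270:305,cx]; print(n,cx,col.tolist()[8:30])
    for row in(235,270):
        print(n,'row',row,'L',sat[row,0:40].tolist()[::1],'R',sat[row,520:].tolist())
E
```

```text
w5 60 [3, 2, 3, 3, 3, 3, 3, 4, 3, 3, 4, 10, 23, 32, 34, 34, 34, 34, 33, 33, 32, 33]
w5 90 [2, 3, 4, 3, 3, 3, 3, 4, 3, 3, 4, 10, 21, 30, 33, 34, 34, 34, 33, 33, 32, 31]
w5 120 [3, 3, 3, 3, 3, 2, 3, 3, 3, 4, 4, 10, 21, 30, 32, 31, 32, 33, 34, 34, 33, 34]
w5 480 [3, 3, 2, 3, 2, 3, 3, 3, 3, 3, 4, 9, 22, 33, 34, 34, 34, 33, 33, 33, 33, 32]
w5 500 [2, 3, 3, 2, 2, 3, 3, 2, 3, 3, 4, 9, 22, 32, 33, 33, 34, 34, 34, 34, 35, 34]
w5 row 235 L [31, 32, 32, 31, 31, 30, 31, 32, 32, 27, 13, 5, 3, 3, 3, 3, 3, 3, 3, 3, 3, 3, 3, 3, 3, 3, 3, 3, 3, 3, 3, 3, 3, 3, 3, 3, 3, 3, 3, 4] R [3, 2, 2, 2, 2, 2, 2, 3, 3, 3, 3, 2, 3, 3, 2, 3, 3, 3, 3, 2, 3, 2, 3, 5, 0, -3, -3, -3, -3, -3, -3, -3, -3, -3, -3, -2, -1, -1, -1, 0]
w5 row 270 L [35, 35, 35, 33, 33, 33, 34, 34, 35, 34, 34, 34, 34, 33, 32, 33, 32, 32, 26, 13, 5, 3, 3, 2, 3, 3, 3, 3, 3, 3, 3, 3, 3, 3, 3, 3, 3, 3, 3, 3] R [2, 2, 2, 3, 2, 2, 3, 2, 2, 3, 3, 3, 3, 4, 12, 28, 33, 34, 33, 34, 34, 34, 33, 35, 34, 35, 35, 35, 37, 41, 35, 21, 11, 3, 2, 0, 0, 0, 0, 0]
w29 60 [3, 3, 3, 3, 2, 3, 3, 3, 2, 3, 4, 11, 26, 33, 33, 33, 33, 33, 31, 31, 31, 31]
w29 90 [3, 3, 3,
[... 217 characters left out ...]
 31, 31, 31, 31, 31, 31]
w29 500 [2, 2, 2, 2, 2, 3, 3, 2, 2, 2, 4, 10, 23, 30, 31, 33, 33, 32, 32, 33, 32, 31]
w29 row 235 L [34, 33, 34, 34, 35, 34, 33, 33, 32, 31, 21, 8, 3, 3, 3, 3, 3, 3, 2, 3, 3, 2, 2, 2, 2, 3, 2, 2, 2, 3, 2, 2, 2, 2, 2, 3, 3, 3, 3, 3] R [2, 2, 2, 2, 2, 2, 2, 2, 2, 2, 2, 2, 2, 2, 2, 2, 2, 2, 2, 2, 2, 2, 4, 15, 30, 32, 33, 32, 33, 32, 32, 33, 33, 33, 34, 33, 34, 33, 33, 33]
w29 row 270 L [32, 32, 32, 33, 31, 31, 32, 32, 33, 32, 32, 31, 31, 31, 32, 32, 32, 32, 32, 22, 8, 4, 3, 3, 3, 3, 3, 3, 3, 3, 3, 3, 3, 3, 3, 3, 3, 3, 3, 3] R [2, 2, 2, 2, 2, 2, 2, 2, 2, 3, 3, 3, 2, 5, 16, 29, 31, 32, 32, 31, 31, 30, 30, 30, 30, 30, 29, 30, 30, 31, 31, 31, 30, 30, 30, 30, 30, 30, 31, 31]
```

The grip matches the original seated grip to within about 0.3 mm. So the refit target is the TCP pose recorded when the keeper was first gripped on its pins.

```bash
python3 - <<'E'
from h import *
r=down(-.1164); c,s=np.cos(.1164),np.sin(.1164)
q=np.array([612.8,138.9,0]); b=q-np.array([c,-s,0])*50
rel([((490.4,-28.6,120),r),((490.4,-28.6,205),r),(b+[0,0,205],r)])
E
```

```text
[-0.0, -0.0, -77.7, -0.0, -0.0, -0.0]
[0.0, -0.1, -162.7, -0.0, -0.0, -0.0]
[52.1, -180.7, -162.7, -0.0, -0.0, -0.0]
```

Request:
step_arm([
  [0, 0, -25, 0, 0, 0, 255],
  [0, 0, -60, 0, 0, 0, 255],
  [0, 0, -100, 0, 0, 0, 255],
  [0, 0, -140, 0, 0, 0, 255],
  [0, 0, -163, 0, 0, 0, 255],
  [10, -40, -163, 0, 0, 0, 255],
  [20, -80, -163, 0, 0, 0, 255],
  [32, -120, -163, 0, 0, 0, 255],
])

```text
clock: 41.05
eef_pos: [535.7, 87.0, 204.5]
tool_rot: [3.141, 0.002, -0.118]
force: [0.9, -0.1, -2.5]
width: 13.1
```

Request:
step_arm([
  [12, -35, 0, 0, 0, 0, 255],
  [20, -55, 0, 0, 0, 0, 255],
  [20, -61, 0, 0, 0, 0, 255],
  [20, -61, 0, 0, 0, 0, 255],
  [20, -61, 0, 0, 0, 0, 255],
  [20, -61, 0, 0, 0, 0, 255],
])

```text
clock: 41.65
eef_pos: [562.3, 142.9, 204.1]
tool_rot: [3.14, 0.002, -0.118]
force: [0.5, 0.0, -2.8]
width: 13.2
```

```bash
cat >> h.py <<'E'
def seat(zs,dx=0):
    r=down(-.1164); u=np.array([np.cos(.1164),-np.sin(.1164),0]); st()
    rel([(np.array([612.8,138.9,z])+dx*u,r) for z in zs])
E
python3 - <<'E'
from h import *
seat([205,190,175,165]); im=snap('wrist','w30.png'); sat=im[:,:,0].astype(int)-im[:,:,2]
print([ (x,int(np.argmax(sat[280:300,x]>16))+280) for x in(60,90,480,500)])
E
```

```text
t 41.65 pos [562.3 142.9 204.1] rot [ 3.1398e+00  1.9000e-03 -1.1840e-01] w 13.2 F [ 0.5  0.  -2.8]
[50.6, -2.0, -1.0, 0.1, 0.1, -0.1]
[50.7, -2.0, 14.0, 0.1, 0.1, -0.1]
[50.7, -2.0, 29.0, 0.1, 0.1, -0.1]
[50.7, -2.1, 39.0, 0.1, 0.1, -0.1]
[(60, 290), (90, 290), (480, 290), (500, 290)]
```

Request:
step_arm([
  [10, -1, 0, 0, 0, 0, 255],
  [20, -2, 0, 0, 0, 0, 255],
  [30, -2, 0, 0, 0, 0, 255],
  [40, -2, 0, 0, 0, 0, 255],
  [46, -2, 0, 0, 0, 0, 255],
  [50, -2, 0, 0, 0, 0, 255],
  [50, -2, 0, 0, 0, 0, 255],
  [50, -2, 0, 0, 0, 0, 255],
])

```text
clock: 42.5
eef_pos: [612.2, 141.3, 204.2]
tool_rot: [-3.142, 0.002, -0.116]
force: [0.0, 0.8, -2.9]
width: 13.3
```

Request:
step_arm([
  [0, 0, 0, 0, 0, 0, 255],
  [0, 0, 0, 0, 0, 0, 255],
])

```text
clock: 42.7
eef_pos: [612.3, 141.3, 204.4]
tool_rot: [3.142, 0.001, -0.116]
force: [-0.3, 0.1, -2.0]
width: 12.7
```

```bash
python3 - <<'E'
from h import *
seat([205,185,175,165])
E
```

```text
t 42.7 pos [612.3 141.3 204.4] rot [ 3.1416e+00  1.3000e-03 -1.1600e-01] w 12.7 F [-0.3  0.1 -2. ]
[0.8, 2.3, -0.6, 0.0, 0.1, 0.0]
[0.8, 2.3, 19.4, 0.0, 0.1, 0.0]
[0.8, 2.3, 29.4, 0.0, 0.1, 0.0]
[0.8, 2.3, 39.4, 0.0, 0.1, 0.0]
```

Request:
step_arm([
  [0.8, 2.3, 5, 0, 0, 0, 255],
  [0.8, 2.3, 12, 0, 0, 0, 255],
  [0.8, 2.3, 20, 0, 0, 0, 255],
  [0.8, 2.3, 22, 0, 0, 0, 255],
  [0.8, 2.3, 22, 0, 0, 0, 255],
  [0.8, 2.3, 22, 0, 0, 0, 255],
])

```text
clock: 43.3
eef_pos: [613.2, 139.0, 182.3]
tool_rot: [-3.141, 0.001, -0.116]
force: [-0.3, 0.6, -2.5]
width: 13.6
```

```bash
python3 - <<'E'
from h import *
seat([180,165,163]); im=snap('wrist','w31.png')
c=cam('wrist'); 
for y in(126,-126): print(proj('wrist',RACK+RZ.apply([-36,y,137]),c).round(1))
g=im.astype(int).mean(2).round().astype(int)
print('holes: left'); print(g[242:268:2,24:56:2]); print('right'); print(g[242:268:2,500:532:2])
E
```

```text
t 43.3 pos [613.2 139.  182.3] rot [-3.1413e+00  1.2000e-03 -1.1630e-01] w 13.6 F [-0.3  0.6 -2.5]
[-0.3, 0.2, 2.3, -0.0, 0.1, 0.0]
[-0.3, 0.2, 17.3, -0.0, 0.1, 0.0]
[-0.3, 0.2, 19.3, -0.0, 0.1, 0.0]
[[ 53.8 244.8]]
[[500.7 245.4]]
holes: left
[[241 241 241 241 239 237 234 236 240 241 241 241 241 241 241 241]
 [243 243 241 234 213 186 153 161 224 234 240 242 242 242 242 242]
 [241 240 229 202 128  92  80 124 217 224 229 237 240 240 240 240]
 [239 234 214 149  88  76  75 104 212 223 226 228 235 238 238 238]
 [241 230 210 120  86  77  78  86 189 221 224 226 226 237 240 240]
 [242 232 210 114  81  78  81  82 110 200 222 226 225 233 242 242]
 [242 235 214 143  81  82  83  85  86 122 198 222 224 227 242 242]
 [243 241 219 191  99  85  86  87  88  89 110 162 187 214 242 243]
 [242 242 233 205 164  98  89  90  91  91  92  93 105 197 241 241]
 [242 242 241 229 203 166 116  95  95  93  96 104 153 229 241 241]
 [242 242 242 241 231 208 183 156 151 143 153 172 219 241 242 242]
 [242 242 242 242 241 239 228 215 209 209 215 232 241 242 242 242]
 [242 242 242 242 242 242 241 240 239 239 240 241 24
[... 193 characters left out ...]
  79  80  92 114 136 144 145]
 [146 144 145 131 121 123 203 192  85  78  78  79 106 122 142 145]
 [147 147 140 123 122 126 208 141  82  77  78  79  99 122 141 146]
 [147 146 129 125 125 128 176  98  85  82  80  80 102 125 142 147]
 [148 144 126 124 124 120 109  91  87  85  81  84 117 130 144 148]
 [150 145 117 110 105  98  94  93  91  88  86  97 129 137 149 149]
 [147 145 113 100  99  97  97  96  94  91  94 122 133 143 148 147]
 [146 146 134 111 101 100  99  99  98 106 125 134 141 146 145 145]
 [145 146 143 136 123 118 117 121 128 136 140 143 146 146 146 146]
 [148 148 148 147 145 143 144 145 144 145 147 148 148 148 148 148]
 [164 150 149 150 150 149 150 150 149 149 149 149 149 149 150 149]]
```

Request:
step_arm([
  [-0.3, 0.2, 2, 0, 0, 0, 255],
  [-0.3, 0.2, 4, 0, 0, 0, 255],
  [-0.3, 0.2, 6, 0, 0, 0, 255],
  [-0.3, 0.2, 8, 0, 0, 0, 255],
  [-0.3, 0.2, 8, 0, 0, 0, 255],
])

```text
clock: 43.85
eef_pos: [612.6, 138.5, 173.9]
tool_rot: [3.141, 0.002, -0.116]
force: [-0.1, -0.4, -2.4]
width: 13.5
```

```bash
python3 - <<'E'
from h import *
seat([165,163])
E
```

```text
t 43.85 pos [612.6 138.5 173.9] rot [ 3.1414e+00  1.8000e-03 -1.1650e-01] w 13.5 F [-0.1 -0.4 -2.4]
[0.2, -0.4, 8.9, 0.0, 0.1, -0.0]
[0.2, -0.4, 10.9, 0.0, 0.1, -0.0]
```

The keeper is over the pins (underside about 132, below the tips at 137) with no contact force. I keep lowering.

Request:
step_arm([
  [0.2, -0.3, 2, 0, 0, 0, 255],
  [0.2, -0.3, 4, 0, 0, 0, 255],
  [0.2, -0.3, 6, 0, 0, 0, 255],
  [0.2, -0.3, 8, 0, 0, 0, 255],
  [0.2, -0.3, 8.5, 0, 0, 0, 255],
  [0.2, -0.3, 8.5, 0, 0, 0, 255],
])

```text
clock: 44.45
eef_pos: [613.0, 138.9, 165.7]
tool_rot: [-3.142, 0.001, -0.116]
force: [-1.5, 0.4, -2.4]
width: 13.2
```

```bash
python3 - <<'E'
from h import *
seat([165,163])
E
```

```text
t 44.45 pos [613.  138.9 165.7] rot [-3.1416e+00  1.4000e-03 -1.1640e-01] w 13.2 F [-1.5  0.4 -2.4]
[-0.1, 0.0, 0.7, -0.0, 0.1, -0.0]
[-0.1, 0.0, 2.7, -0.0, 0.1, -0.0]
```

Request:
step_arm([
  [0, 0, 1, 0, 0, 0, 255],
  [0, 0, 1.5, 0, 0, 0, 255],
  [0, 0, 1.5, 0, 0, 0, 255],
])

```text
clock: 44.75
eef_pos: [613.1, 139.0, 165.4]
tool_rot: [3.142, 0.0, -0.117]
force: [-2.6, -1.8, 5.0]
width: 13.3
```

The keeper is home: contact at TCP z = 165.4, against 165.0 originally. I release and withdraw.

Request:
step_arm([
  [0, 0, 0.5, 0, 0, 0, 120],
  [0, 0, 0.5, 0, 0, 0, 120],
  [0, 0, 0.5, 0, 0, 0, 120],
  [0, 0, -15, 0, 0, 0, 120],
  [0, 0, -50, 0, 0, 0, 120],
  [0, 0, -90, 0, 0, 0, 120],
  [-20, 0, -120, 0, 0, 0, 120],
  [-60, 0, -130, 0, 0, 0, 120],
])

```text
clock: 45.55
eef_pos: [556.6, 146.9, 298.6]
tool_rot: [-3.137, -0.006, -0.12]
force: [-0.3, 0.7, 0.8]
width: 45.3
```

Request:
step_arm([
  [-20, 0, 0, 0, 0, 0, 120],
  [-20, 0, 0, 0, 0, 0, 120],
  [-20, 0, 0, 0, 0, 0, 120],
  [-20, 0, 0, 0, 0, 0, 120],
])

```text
clock: 45.95
eef_pos: [534.8, 147.9, 294.7]
tool_rot: [-3.141, 0.0, -0.118]
force: [0.6, -0.0, -0.2]
width: 45.1
```

```bash
python3 - <<'E'
from h import *
st(); 
for n in('side','scene','wrist'):
    im=snap(n,n+'_end.png'); print(n)
    for t in('keeper','punch_red','punch_blue','punch_yellow','punch_green','tin','block'): print(t,spot(t,n))
    print('model holes',[proj(n,RACK+RZ.apply([-36,y,131])).round(1).tolist() for y in(126,-126)],'corners',[proj(n,RACK+RZ.apply([x,y,131])).round(1).tolist() for x,y in((-57,138),(-57,-138),(-15,138),(-15,-138))],'tab',proj(n,RACK+RZ.apply([-36,0,189])).round(1).tolist())
    print('tops',[(k,proj(n,RACK+RZ.apply([0,y,16+150])).round(1).tolist()) for k,y in CUP.items()])
# compare side image with start around keeper
a=cv2.imread('pics/side0.png').astype(int);b=cv2.imread('pics/side_end.png').astype(int)
ea=cv2.Canny(a.astype(np.uint8),60,150);eb=cv2.Canny(b.astype(np.uint8),60,150)
for nm in('side','scene'):
    A=cv2.imread(f'pics/{nm}0.png');B=cv2.imread(f'pics/{nm}_end.png')
    box={'side':(240,260,152,185),'scene':(215,240,140,170)}[nm]
    r=cv2.matchTemplate(B[box[0]-10:box[1]+10,box[2]-10:box[3]+10],A[box[0]:box[1],box[2]:box[3]],cv2.TM_CCOEFF_NORMED);print(nm,'left-end shift',np.unravel_index(r.argmax(),r.shape),r.max())
    box={'side':(185,205,225,252),'scene':(180,205,238,262)}[nm]
    r=cv2.matchTemplate(B[box[0]-10:box[1]+10,box[2]-10:box[3]+10],A[box[0]:box[1],box[2]:box[3]],cv2.TM_CCOEFF_NORMED);print(nm,'right-end shift',np.unravel_index(r.argmax(),r.shape),r.max())
E
```

```text
t 45.95 pos [534.8 147.9 294.7] rot [-3.1411e+00  3.0000e-04 -1.1760e-01] w 45.1 F [ 0.6 -0.  -0.2]
side
keeper [(0.95, 202.3, 225.4), (0.47, 243.0, 326.8)]
punch_red [(0.86, 157.3, 221.2), (0.28, 203.4, 223.8)]
punch_blue [(0.75, 180.3, 214.8)]
punch_yellow [(0.57, 198.7, 239.6), (0.48, 190.1, 263.3)]
punch_green [(0.74, 219.6, 189.2)]
tin [(0.96, 243.9, 327.7), (0.6, 194.0, 261.1)]
block [(0.72, 343.0, 195.5), (0.55, 192.4, 265.2)]
model holes [[[164.3, 247.3]], [[239.4, 194.3]]] corners [[[169.5, 253.7]], [[250.4, 194.3]], [[150.3, 247.4]], [[234.1, 190.3]]] tab [[204.7, 191.1]]
tops [('red', [[159.8, 216.5]]), ('blue', [[180.6, 203.7]]), ('yellow', [[199.1, 192.3]]), ('green', [[215.8, 182.0]])]
scene
keeper [(0.81, 198.0, 209.0)]
punch_red [(0.66, 187.8, 306.0), (0.57, 159.5, 208.4)]
punch_blue [(0.66, 183.3, 199.0)]
punch_yellow [(0.74, 208.7, 189.9)]
punch_green [(0.5, 228.7, 185.9)]
tin [(0.88, 185.3, 307.8)]
block [(0.73, 386.1, 210.0)]
model holes [[[147.6, 226.9]], [[249.5, 192.7]]] corners [[[145.0, 234.4]], [[258.0, 195.6]], [[139.3, 223.3]], [[249.8, 186.9]]] tab [[198.
[... 184 characters left out ...]
 155.4, 49.7), (0.37, 192.7, 223.4)]
punch_blue [(0.66, 236.3, 56.0)]
punch_yellow [(0.79, 316.3, 50.0)]
punch_green [(0.85, 399.4, 49.1), (0.29, 504.6, 113.9)]
tin [(0.64, 191.5, 226.3)]
block []
model holes [[[127.5, 101.2]], [[426.0, 101.5]]] corners [[[116.9, 126.8]], [[436.6, 127.1]], [[109.6, 74.4]], [[444.0, 74.7]]] tab [[276.7, 98.9]]
tops [('red', [[149.6, 46.2]]), ('blue', [[234.4, 46.3]]), ('yellow', [[319.2, 46.4]]), ('green', [[404.1, 46.5]])]
side left-end shift (np.int64(10), np.int64(10)) 0.98788244
side right-end shift (np.int64(9), np.int64(9)) 0.70009154
scene left-end shift (np.int64(10), np.int64(10)) 0.9554156
scene right-end shift (np.int64(16), np.int64(0)) 0.51959884
```

```bash
python3 - <<'E'
from h import *
im=cv2.imread('pics/wrist_end.png').astype(int); sat=im[:,:,2]-im[:,:,0]; g=im.mean(2)
for x in(140,200,350,400,420): 
    c=sat[100:140,x]; print(x,'front edge',100+int(np.argmax(c>15)))
print('L end',[ (r,[int(v) for v in sat[r,100:130]]) for r in(95,115)])
print('R end',[ (r,[int(v) for v in sat[r,425:455]]) for r in(95,115)])
for nm,x0 in(('L',120),('R',418)): print(nm); print(g[93:111:2,x0:x0+18:2].astype(int))
E
```

```text
140 front edge 127
200 front edge 127
350 front edge 127
400 front edge 128
420 front edge 127
L end [(95, [29, 35, 36, 36, 37, 38, 40, 41, 40, 41, 39, 33, 17, 8, 7, 6, 5, 4, 5, 6, 5, 6, 5, 5, 5, 5, 5, 9, 14, 16]), (115, [40, 40, 40, 41, 41, 41, 40, 40, 41, 42, 42, 41, 41, 40, 30, 12, 6, 6, 7, 6, 5, 7, 6, 6, 6, 5, 6, 6, 5, 6])]
R end [(95, [17, 11, 6, 3, 3, 2, 4, 4, 5, 4, 5, 4, 4, 4, 6, 7, 13, 20, 23, 23, 24, 24, 22, 21, 21, 20, 19, 19, 18, 18]), (115, [4, 4, 4, 4, 4, 4, 4, 3, 4, 5, 4, 4, 4, 2, -1, -3, -3, -3, -1, -1, -2, -3, -2, -2, -1, -1, -1, -1, -1, -3])]
L
[[221 218 207 203 208 218 221 221 221]
 [217 188 143 116 123 163 207 222 222]
 [190 127  96  90  77  72 127 211 215]
 [176  96 132 118  92  96  74 190 220]
 [174 107 170 163 105 106  69 161 222]
 [192 108 151 153 107 110  76 158 223]
 [212 145 104 118 111 101  83 185 221]
 [221 202 146 118 102  99 159 215 221]
 [221 220 212 192 187 189 214 221 222]]
R
[[118 119 117 110 103 105 112 118 119]
 [120 117  95  70  68  71  85 109 119]
 [120 100  60  54  60  67  73  92 116]
 [118  70  51  56  68  75  79  85 114]
 [112  55  46  60  67  74  86  86 113]
 [112  52  45  59  62  68  84  88 119]
 [118  71  45  54  56  57  67 100 120]
 [120 109  76  66  76  87 103 117 121]
 [123 122 118 115 116 119 121 123 122]]
```

The keeper's front edge lies level across at row 127, matching the seated model. There is a pin in each hole, and the tin and block readings are unchanged. I hand in.

```bash
python3 -c "
from cell import ctrl
print(ctrl.finish_job())"
```

```text
the job is handed in; nothing more can be done
None
```

The job is done and handed in at about 46 s of robot time. I lifted the keeper off and laid it on the table. Then green, yellow, red and blue each went foot-first, at a slant, into the cup of their own colour and were swung upright. Last, I lowered the keeper over both pins and let go.

**Punches:** each foot touched bottom at 15.9–16.0 mm with 4–7 N before I released it. The side and scene pictures show all four upright in their notches.

**Keeper:**
- It had been knocked about 40 mm aside on the table, so I found it again before gripping it.
- It seated with contact at a tool height of 165.4 mm, against 165.0 mm when it was first gripped on the pins.
- Its front edge is level along its whole length and its position matches the seated model. The pixel values show a pin in both holes.

**Tin and block:** the network's scene-camera readings for both moved by no more than about 2 pixels, so both look unmoved.

**Checks that failed or disagreed:**
- On green, my first slant of 24° ran a wrist joint to its range limit. I backed off and inserted it at 21°.
- Comparing the final pictures with the start ones gave no shift at the keeper's left end. At its right end the match was poor (0.5–0.7), probably because of shadow and the green punch, so I relied on the wrist camera there.
- I reached the picture-viewing limit, so the keeper's refit was checked from numbers only.

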